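# Change over the books in the sketchbook press

### The arm

A 6-joint arm with a two-finger parallel gripper is mounted at the origin on the work surface; the furniture and walls round the work are solid. World frame = base frame: x ahead of the robot, y to its left, z up, the work surface at z = 0. Lengths are in m, angles in rad, forces in N, time in s.
With the tool pointing down it reaches from about 0.35 to 0.85 m from the base axis. Payload 8.1 kg.
Tool frame: the origin (TCP) lies on the mounting face of the last link; the fingertips stand 186 mm ahead of it and the grasp point (between the pads) lies 167 mm ahead of it; z points along the fingers, y is the line along which they close (so a half turn about z gives the same grasp; the last joint's range is limited). The gripper opens to 93 mm and grips with 3 to 60 N. Pads are 15 mm wide; open, the fingers measure 128 mm over their backs; the gripper's body (75 mm by 188 mm) begins 65 mm behind the grasp point.
Start: joints at [1.207, 0.13, 1.488, -0, 1.523, -0.085], TCP at [0.165, 0.577, 0.405] pointing down, gripper open.
Joint ranges: [-2.96, 2.96], [-0.89, 2.26], [0.02, 2.5], [-1.34, 4.48], [0, 2.73], [-2.66, 2.66]. Speed limits (rad/s): [2.39, 2.39, 2.79, 3.14, 3.14, 3.14].

### API

Orientations are given as a rotation vector (axis times angle).
In Python, from plant import * gives the robot as it stands. The module is installed in compiled form; this text tells all that it offers.
- The arm moves only by the tool arm_command, never from a script. Its argument "increments" is a list of rows, each a list of 6 numbers: the shift along the tool's x, y, z in units of 0.2 m (1.0 is 0.2 m), then the turn, a rotation vector about the tool's x, y, z in units of pi rad (1.0 is pi rad). A call has exactly 5 rows; each row is the pose to reach, as a shift and turn from the pose commanded when the call began, along the tool's axes at that moment, turning the shorter way round; what a row does not reach only later rows make up. A row lasts 1/8 s, in which the tool goes at most 62.5 mm and 10.7 degrees, less where a joint would pass 70% of its speed; a pose out of reach is approached as far as the arm can. A call with a number of a shift or a turn outside -1 to 1 is refused whole. A call with a gripper value outside its range is refused whole. "fingers" is the closure, from -1 (fully open) to 1 (shut), set as the call begins (left out, the last holds). The fingers move at their own pace and stop on an object; "force" is the grip in N (left out, the last holds). Time passes only in rows, so rows that repeat a pose let the fingers close, or fill a call up. It gives the time, the measured TCP pose, the force, the opening and the grip force at its end, in the units of the state.
- read_state(): the state, without advancing time (a new reading comes with each control period).
- read_camera(name): name is "side" or "top"; returns a dict with "image" (420x560x3 uint8, red, green, blue), "fx", "fy", "cx", "cy" (pixels), "T" (4x4, takes a point from camera to world coordinates). Camera axes: x right, y down, z forward; pixel columns grow to the right and rows downward; lengths in m; the calibration is good to about 2 mm. A picture is of the moment at which its call begins. There is no depth.
- close_job(): hands the job in; it is judged then, once.
The state is a dict: "t": time; "q": joint angles; "dq": joint speeds; "joint_torque": joint torques, N m; "tool_pos": TCP position; "orientation": TCP orientation; "force": force on the tool from outside, world axes, zero at the start; "wrist_torque": the same for the moment, N m; "opening": finger opening in m; "gripper_force": force on a finger pad.
Only numpy, scipy, OpenCV 4.12 (cv2) and the standard library are available. Lean on these libraries where they do the work, as an engineer would, in place of code of your own. Each camera call takes 0.05 s, during which the arm holds its last target. There are 200 camera calls.

### The job

The red sketchbook has set in the press and the green one is freshly glued, so change them over: clear both weights and the clear plate aside onto the cork mat, and lay the red book flat on the middle of the slatted rack. Lay the green book squarely in the middle of the press bed, between the pins, and lower the clear plate over the pins until it lies flat on the book. Stand the weights back upright on the plate along its middle line, one midway between the handle and each pin, with the dark iron weight at the end where the green book has its black spine; leave the mug and the white paste pot where they are.

Things in the scene. Friction and masses are not known exactly. Their poses are not given: they have to be found in the camera images.
- iron_grip (a point): Dark iron weight, 0.5 kg: an upright turned cylinder 46 mm across and 34 mm high, with a plain round stem 20 mm across and 44 mm high on top (78 mm high in all); it is held by the stem. The point is on its axis in the middle of the stem, 57 mm above its underside; z along the axis. At the start it stands on the clear plate, 46 mm from the plate's middle.
- brass_grip (a point): Smaller brass weight, 0.28 kg: upright cylinder 40 mm across and 24 mm high with the same stem, 20 mm across and 44 mm high, on top (68 mm in all). The point is on its axis in the middle of the stem, 47 mm above its underside; z along the axis. At the start it stands on the clear plate, 46 mm from the plate's middle, beyond the handle from the iron one.
- plate_grip (a point): Clear acrylic pressing plate, 84 mm (its x) by 224 mm (its y) and 10 mm thick, 0.22 kg, the same either way round. In its middle stands a pale wooden handle, 50 mm long in x, 14 mm thick in y and 36 mm high above the plate. Two square slots of 19 mm go through it on its middle line, at y = +92 and -92 mm. The point is in the middle of the handle, 32 mm above the plate's underside (22 mm above its upper face). At the start it lies on the red book, over the pins of the press.
- red_book_mid (a point): Small hardback sketchbook with red covers, rigid, 64 mm wide (its x), 130 mm long (its y), 16 mm thick, with a black spine at its +y short edge. The point is its centre, half-way up. At the start it lies in the press under the clear plate, through which it is seen.
- green_book_mid (a point): The like sketchbook with green covers, 64 mm (x) by 130 mm (y) by 16 mm, its black spine (a 22 mm band) at its +y short edge. The point is its centre, half-way up. At the start it lies flat on the bench, turned any way.
- press_bed (a point): Press: fixed plywood bed, 110 mm (its x) by 250 mm (its y), with two upright round-topped steel pins, 10 mm across, at y = +92 and -92 mm on its middle line, rising 34 mm above the bed. The point is the middle of the bed's upper face, 12 mm above the bench. A book lies between the pins with its length along y, either way round; the plate then lies on the book (underside 16 mm above the bed) with the pins through its slots.
- cork_mat: Fixed cork mat, 260 mm (its x) by 200 mm (its y), 4 mm thick; origin in the middle of its underside. The place to set the weights and the plate aside.
- rack_top (a point): Low fixed airing rack of pale wooden slats, 110 mm (its x) by 190 mm (its y), flat on top. The point is the middle of its upper face, 20 mm above the bench.
- mug: Blue-grey mug, 84 mm across and 83 mm high, bystander behind the work; origin in the middle of its underside.
- paste_pot: White pot of paste with a screw cap, 55 mm across and 78 mm high, bystander behind the work; origin in the middle of its underside.
Mind the look-alikes: they are no part of the job. There is more than one size of the part that bears brass_grip; the job needs the middle-sized.

How it is judged:
By the outcome, as a careful person would: the job done as asked, in the order asked, and still so for the second after the job is handed in, with the robot touching nothing.
It also fails if it takes over 144 s, if anything falls off the work surface, if the arm or the gripper's body presses on something with over 40 N, if the wrist force passes 120 N, or if a joint passes its speed limit or range.

## Working session

There is one attempt and no reset: what is moved stays moved. The work goes in short steps, Python scripts to look and compute and a tool call to move; the robot and the scene stay as the last step left them, time stands still between calls to the robot, and variables do not carry over. Pictures are saved under pics/ and viewed, at most 14 in all, crops included, and the job is handed in when it is done.

Besides the shell and the picture viewer there is one more tool, called after "Emit:" as name([rows], argument=value, ...), one row to a line, values as JSON. arm_command: Moves the arm, as the interface text tells. Shifts and turns lie within -1 to 1; 1 stands for 0.2 m of shift or pi rad of turn. Its arguments: {"type":"object","properties":{"increments":{"type":"array","items":{"type":"array","items":{"type":"number","minimum":-1,"maximum":1}}},"fingers":{"type":"number"},"force":{"type":"number"}},"required":["increments"]}

```bash
mkdir -p pics; cat > h.py <<'E'
from plant import *
import numpy as np, cv2
from scipy.spatial.transform import Rotation as R
def shot(n,f=None):
    c=read_camera(n)
    if f: cv2.imwrite('pics/'+f,c['image'][:,:,::-1])
    return c
def ray(c,u,v,z):
    d=c['T'][:3,:3]@np.array([(u-c['cx'])/c['fx'],(v-c['cy'])/c['fy'],1]); o=c['T'][:3,3]
    return o+d*(z-o[2])/d[2]
def proj(c,p):
    q=np.linalg.inv(c['T'])@np.append(p,1); return np.array([c['fx']*q[0]/q[2]+c['cx'],c['fy']*q[1]/q[2]+c['cy']])
E
python3 - <<'E'
from h import *
for n in('top','side'):
    c=shot(n,n+'0.png'); np.save(n+'.npy',c,allow_pickle=True); print(n,c['fx'],c['cx'],c['cy'],c['T'].round(3).tolist())
s=read_state(); print(s)
E
```

```text
top 494.52701288382667 279.40472269853746 204.22691786171075 [[-0.006, -0.996, 0.093, 0.482], [-1.0, 0.007, 0.002, -0.013], [-0.002, -0.093, -0.996, 1.549], [0.0, 0.0, 0.0, 1.0]]
side 443.7008646519085 276.448427253837 208.99894428026013 [[0.827, -0.35, 0.44, 0.101], [-0.562, -0.483, 0.671, -0.759], [-0.022, -0.803, -0.596, 0.756], [0.0, 0.0, 0.0, 1.0]]
{'t': 0.1, 'q': array([ 1.20657750e+00,  1.31060018e-01,  1.48918447e+00,  9.50249347e-06,
        1.52302263e+00, -8.53979097e-02]), 'dq': array([-1.09030577e-04, -2.78562718e-03, -3.20639218e-03, -2.71249506e-04,
       -6.30163364e-04,  4.29160200e-05]), 'joint_torque': array([ 6.95345279e-04, -5.61344862e+01, -4.93093014e+01,  7.69293378e-02,
        2.92680028e-02,  2.16347473e-05]), 'tool_pos': array([0.16503162, 0.57663256, 0.40379967]), 'orientation': array([-4.36500983e-01, -3.11073326e+00,  2.56040762e-03]), 'force': array([ 0.59508413, -0.46841688, -0.05870144]), 'wrist_torque': array([-0.00631243, -0.00106362, -0.05101472]), 'gripper_force': 0.0, 'opening': 0.09295477221849413}
```

View pics/top0.png

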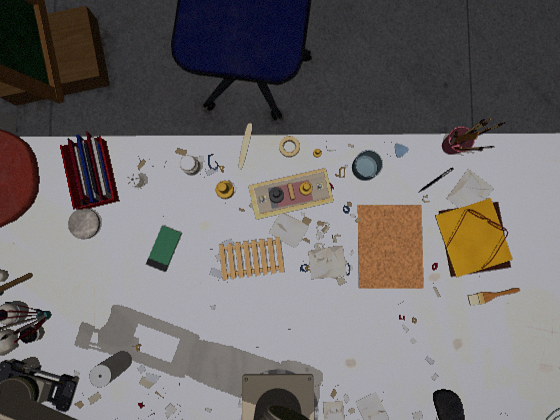

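View pics/side0.png

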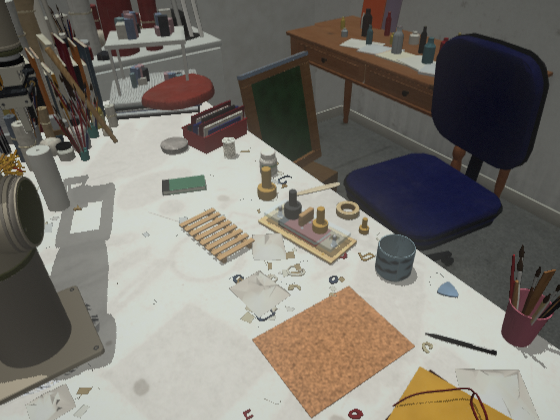

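The top view shows the press at about (290,193), with the iron weight at (276,195), the handle at (292,191) and the brass weight at (306,187). The green book is at (164,248), the rack at (253,258), the cork mat at (390,246), the mug at (367,165) and the paste pot at (191,163). 

Things that could be taken for the brass weight are the large one at (224,189), the one on the plate at (306,187) and the small one at (317,153). I choose the one on the plate, which is middle-sized. I'll check that in a close crop of both views.

```bash
python3 - <<'E'
from h import *
a=np.load('top.npy',allow_pickle=True).item();b=np.load('side.npy',allow_pickle=True).item()
A=cv2.resize(a['image'][135:285,205:345],None,fx=4,fy=4,interpolation=cv2.INTER_CUBIC)[:,:,::-1]
B=cv2.resize(b['image'][150:280,240:380],None,fx=4,fy=4,interpolation=cv2.INTER_CUBIC)[:,:,::-1]
o=np.zeros((600,800,3),np.uint8);A=A[:600,:];o[:360,:560]=A[:360];
B=cv2.resize(B,(260*1,241));o[359:600,:260]=B;
B2=cv2.resize(b['image'][180:265,255:360],None,fx=5,fy=5,interpolation=cv2.INTER_CUBIC)[:,:,::-1]
o[360:600,262:800]=cv2.resize(B2,(538,240)) if 0 else 0
h=int(240);w=int(240*B2.shape[1]/B2.shape[0]);o[360:600,262:262+w]=cv2.resize(B2,(w,h))
cv2.imwrite('pics/crop1.png',o)
hsv=cv2.cvtColor(a['image'],cv2.COLOR_RGB2HSV)
def blob(m,roi):
    x0,y0,x1,y1=roi;M=np.zeros(m.shape[:2],np.uint8);M[y0:y1,x0:x1]=m[y0:y1,x0:x1]
    cs,_=cv2.findContours(M,cv2.RETR_EXTERNAL,cv2.CHAIN_APPROX_NONE);c=max(cs,key=cv2.contourArea);return c
I=a['image'].astype(int)
for nm,m,roi,z in [('mat',cv2.inRange(hsv,(5,90,80),(20,255,255)),(340,190,440,300),.004),
  ('green',255*((I.sum(2)<330)).astype(np.uint8),(140,215,190,280),.016),
  ('press',cv2.inRange(hsv,(8,35,60),(35,255,255)),(240,160,340,225),.012),
  ('rack',cv2.inRange(hsv,(8,40,60),(35,255,255)),(215,230,290,285),.02)]:
    c=blob(cv2.morphologyEx(m,cv2.MORPH_CLOSE,np.ones((7,7))),roi)
    P=np.array([ray(a,u,v,z)[:2] for u,v in c[:,0]],np.float32)
    print(nm,cv2.minAreaRect(c),cv2.minAreaRect(P))
E
```

```text
mat ((389.9999694824219, 246.5), (63.99999237060547, 82.99998474121094), 0.0) ((0.49282127618789673, -0.35366955399513245), (0.19901986420154572, 0.25731027126312256), 89.50251007080078)
green ((163.74786376953125, 248.165771484375), (21.87078857421875, 43.57420349121094), 22.98871612548828) ((0.4912862181663513, 0.34734994173049927), (0.06807991862297058, 0.13294515013694763), 67.71908569335938)
press ((288.8304138183594, 193.620849609375), (35.10959243774414, 83.19841766357422), 76.90811157226562) ((0.6586157083511353, -0.04050210118293762), (0.11048685759305954, 0.26020383834838867), 12.745379447937012)
rack ((250.86924743652344, 257.953857421875), (35.59796905517578, 62.017364501953125), 82.87498474121094) ((0.4593717157840729, 0.07804176956415176), (0.108949214220047, 0.1905280500650406), 6.740313529968262)
```

View pics/crop1.png

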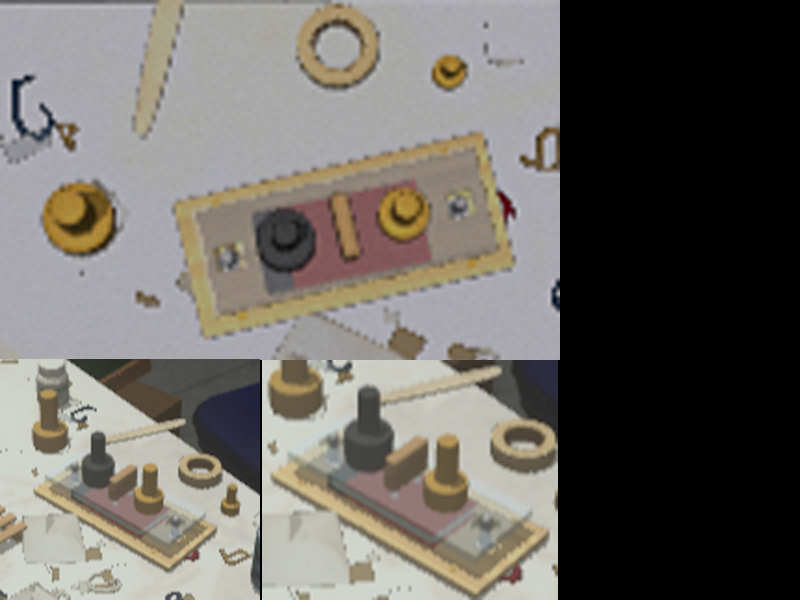

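The crop confirms it: the brass weight on the plate, at about (306.5,187.5), is middle-sized. The one at (224,189) is clearly larger and the one at (317,153) smaller. The pins show at (262,199) and (319.5,186), and the iron stands at the left (+y) end. Next I'll compute the positions.

```bash
cat >> h.py <<'E'
def plan(x,y,zt,ang=None):
    """increments for grasp point -> (x,y,zt), tool-y line at angle ang (deg, mod 180)"""
    s=read_state(); Rm=R.from_rotvec(s['orientation']).as_matrix()
    al=np.arctan2(Rm[1,1],Rm[0,1]); q1=np.arctan2(y,x)
    if ang is None: a=al
    else:
        c=[np.deg2rad(ang)+k*np.pi for k in range(-3,4)]; c=[k for k in c if abs(q1-k)<2.5]
        a=min(c,key=lambda k:abs(k-(s['q'][0]-s['q'][5])))
    yv=np.array([np.cos(a),np.sin(a),0]);zv=np.array([0,0,-1.]);Rt=np.c_[np.cross(yv,zv),yv,zv]
    d=np.array([x,y,zt+.167])-s['tool_pos']
    g=s['tool_pos']+.167*Rm[:,2]
    print('grasp now',g.round(4),'al',np.rad2deg(al).round(2),'t',round(s['t'],2),'open',round(s['opening'],4),'F',s['force'].round(1),
      '\n inc',(Rm.T@d/.2).round(4),(R.from_matrix(Rm.T@Rt).as_rotvec()/np.pi).round(4),'joint6->',round(q1-a,2))
E
python3 - <<'E'
from h import *
a=np.load('top.npy',allow_pickle=True).item();b=np.load('side.npy',allow_pickle=True).item()
cr=lambda u,v:((u+.5)/4-.5+205,(v+.5)/4-.5+135)
p1=ray(a,*cr(229,257),.046);p2=ray(a,*cr(459,205),.046);m=(p1+p2)/2
print('pins',p1,p2,m,np.linalg.norm(p1-p2),np.rad2deg(np.arctan2(*(p1-p2)[[1,0]])))
print('handle',ray(a,*cr(345,226),.074),'iron',ray(a,*cr(286,232),.116),ray(a,*cr(286,240),.038+.034),'brass',ray(a,*cr(407,204),.106))
# side stem tops by mask
I=b['image'];h=cv2.cvtColor(I,cv2.COLOR_RGB2HSV)
# check projected points in the side view
o=I[:,:,::-1].copy()
for p in [ray(a,*cr(286,232),.116),ray(a,*cr(407,204),.106),ray(a,*cr(345,226),.074),p1,p2]:
    print(proj(b,p).round(1)); cv2.circle(o,tuple(int(round(k*1)) for k in proj(b,p)),0,(255,0,255),-1)
cv2.imwrite('pics/side_mark.png',cv2.resize(o[170:270,240:380],None,fx=5.5,fy=5.5,interpolation=cv2.INTER_NEAREST))
# green book: spine
A=a['image'].astype(int)
for u,v in [(155,265),(157,262),(164,248),(172,232)]: print(u,v,A[v,u])
E
```

```text
pins [0.63886825 0.04270628 0.046     ] [ 0.6777113  -0.13350192  0.046     ] [ 0.65828978 -0.04539782  0.046     ] 0.18043866629573294 102.4313726194753
handle [ 0.6587591 -0.045491   0.074    ] iron [ 0.64961335 -0.00152698  0.116     ] [ 0.64870852 -0.00112631  0.072     ] brass [ 0.67090043 -0.09050433  0.106     ]
[293.2 191.5]
[321.6 208.5]
[306.2 211.8]
[280.3 206.7]
[333.8 235.5]
155 265 [32 32 32]
157 262 [36 35 34]
164 248 [48 94 72]
172 232 [50 95 70]
```

View pics/side_mark.png

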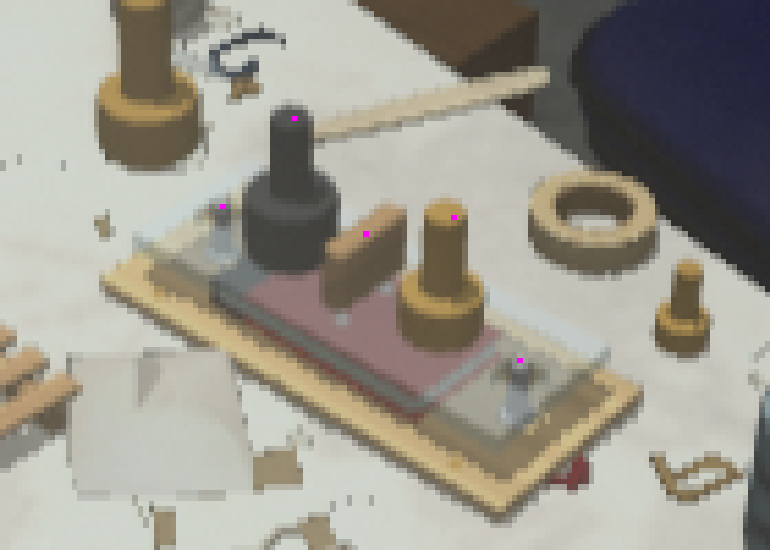

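In the side view the marks fall on the iron top (293,191.5), the handle top (306,212), both pins, and within about 1 px of the brass top (321,208). The two views agree, with the press middle at about (0.6585,-0.0455) and its long axis at 102.5°.

```bash
python3 -c "
from h import *
plan(.6485,-.0006,.20,12.5)"
```

```text
grasp now [0.1649 0.5764 0.2368] al 74.02 t 0.1 open 0.093 F [ 0.6 -0.5 -0.1] 
 inc [-3.1184 -2.1091  0.187 ] [-5.000e-04  2.000e-04  3.418e-01] joint6-> -0.22
```

Emit:
arm_command([
  [-0.25,-0.18,0,0,0,0],
  [-0.5,-0.36,0,0,0,0],
  [-0.75,-0.54,0,0,0,0],
  [-1,-0.7,0,0,0,0],
  [-1,-0.7,0,0,0,0],
], fingers=-0.1)

```text
t: 0.72
tool_pos: [0.3211, 0.3845, 0.4045]
orientation: [0.445, 3.109, -0.001]
force: [0.0, 1.2, 0.0]
opening: 0.052
gripper_force: 0.0
```

Emit:
arm_command([
  [-0.25,-0.18,0,0,0,0],
  [-0.5,-0.36,0,0,0,0],
  [-0.75,-0.54,0,0,0,0],
  [-1,-0.7,0,0,0,0],
  [-1,-0.7,0,0,0,0],
])

```text
t: 1.35
tool_pos: [0.4742, 0.1956, 0.4043]
orientation: [-0.443, -3.11, 0.001]
force: [0.6, 0.7, -0.2]
opening: 0.051
gripper_force: 0.0
```

Emit:
arm_command([
  [-0.25,-0.18,0,0,0,0.05],
  [-0.5,-0.36,0,0,0,0.1],
  [-0.75,-0.54,0,0,0,0.15],
  [-1,-0.7,0.05,0,0,0.2],
  [-1,-0.7,0.1,0,0,0.25],
])

```text
t: 1.98
tool_pos: [0.6279, 0.0068, 0.3827]
orientation: [-1.603, -2.7, 0.001]
force: [0.2, 1.1, -0.6]
opening: 0.0515
gripper_force: 0.0
```

```bash
python3 -c "
from h import *
plan(.6485,-.0006,.20,12.5)"
```

```text
grasp now [0.6276 0.0068 0.2157] al 28.59 t 1.98 open 0.0515 F [ 0.2  1.1 -0.6] 
 inc [-0.082   0.0728  0.0785] [-0.0006 -0.0002  0.0894] joint6-> -0.22
```

Emit:
arm_command([
  [-0.04,0.036,0.03,0,0,0.045],
  [-0.082,0.073,0.07,0,0,0.09],
  [-0.082,0.073,0.07,0,0,0.09],
  [-0.082,0.073,0.07,0,0,0.09],
  [-0.082,0.073,0.07,0,0,0.09],
])

```text
t: 2.6
tool_pos: [0.6469, 0.0015, 0.3713]
orientation: [1.956, 2.458, 0.001]
force: [1.2, -0.0, -0.0]
opening: 0.0509
gripper_force: 0.0
```

```bash
python3 -c "
from h import *
plan(.6485,-.0006,.098,12.5)
c=shot('side'); cv2.imwrite('pics/s1.png',cv2.resize(c['image'][100:280,200:400,::-1],None,fx=3.2,fy=3.2))"
```

```text
grasp now [0.647  0.0015 0.2043] al 12.97 t 2.6 open 0.0509 F [ 1.2 -0.  -0. ] 
 inc [-0.012   0.0052  0.5315] [0.0002 0.     0.0026] joint6-> -0.22
```

View pics/s1.png

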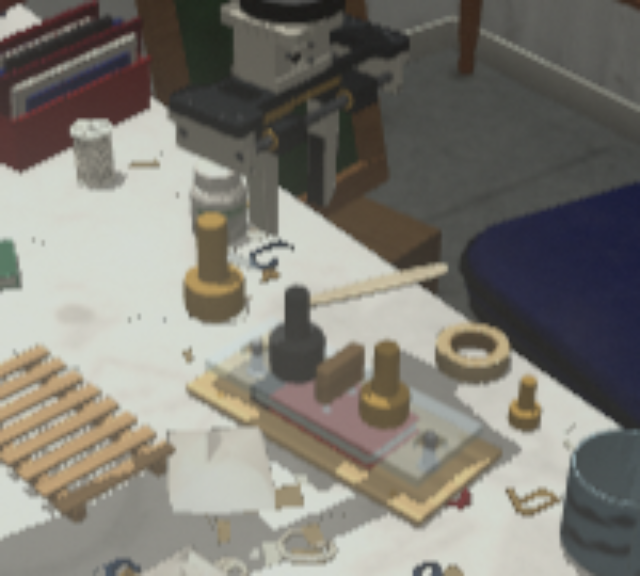

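The picture shows the open gripper above the press, lined up with the iron (stem top at about (297,292) in the crop), with nothing in the way. I'll descend.

Emit:
arm_command([
  [-0.01,0.005,0.13,0,0,0.003],
  [-0.012,0.005,0.27,0,0,0.003],
  [-0.012,0.005,0.4,0,0,0.003],
  [-0.012,0.005,0.49,0,0,0.003],
  [-0.012,0.005,0.53,0,0,0.003],
])

```text
t: 3.28
tool_pos: [0.6482, -0.0014, 0.2638]
orientation: [-1.97, -2.446, 0.001]
force: [0.1, -0.0, 0.1]
opening: 0.0513
gripper_force: 0.0
```

Emit:
arm_command([
  [0,0,0,0,0,0],
  [0,0,0,0,0,0],
  [0,0,0,0,0,0],
  [0,0,0,0,0,0],
  [0,0,0,0,0,0],
], fingers=1, force=30)

```text
t: 3.9
tool_pos: [0.6491, -0.0014, 0.2657]
orientation: [1.97, 2.445, 0.002]
force: [1.4, 0.0, 3.0]
opening: 0.0197
gripper_force: 30.0
```

Emit:
arm_command([
  [0,0,-0.05,0,0,0],
  [0,0,-0.15,0,0,0],
  [0,0,-0.3,0,0,0],
  [0,0,-0.42,0,0,0],
  [0,0,-0.5,0,0,0],
])

```text
t: 4.53
tool_pos: [0.6487, -0.0015, 0.3672]
orientation: [1.97, 2.445, 0.002]
force: [0.3, -0.4, -5.8]
opening: 0.0198
gripper_force: 29.9
```

```bash
python3 -c "
from h import *
plan(.55,-.30,.20,12.5)"
```

```text
grasp now [ 0.649  -0.0015  0.2002] al 12.29 t 4.53 open 0.0198 F [ 0.3 -0.4 -5.8] 
 inc [-1.3535e+00 -7.9980e-01  5.0000e-04] [ 0.0006  0.0002 -0.0012] joint6-> -0.72
```

Emit:
arm_command([
  [-0.12,-0.07,0,0,0,0],
  [-0.32,-0.19,0,0,0,0],
  [-0.54,-0.32,0,0,0,0],
  [-0.76,-0.45,0,0,0,0],
  [-0.96,-0.57,0,0,0,0],
])

```text
t: 5.15
tool_pos: [0.5771, -0.2148, 0.3649]
orientation: [-1.971, -2.446, 0.0]
force: [1.4, -0.1, -4.9]
opening: 0.0192
gripper_force: 29.9
```

Emit:
arm_command([
  [-0.18,-0.11,0.03,0,0,0],
  [-0.32,-0.19,0.15,0,0,0],
  [-0.393,-0.23,0.3,0,0,0],
  [-0.393,-0.23,0.4,0,0,0],
  [-0.393,-0.23,0.46,0,0,0],
])

```text
t: 5.78
tool_pos: [0.5496, -0.2991, 0.2713]
orientation: [-1.969, -2.445, -0.0]
force: [0.5, -0.3, -6.1]
opening: 0.0196
gripper_force: 29.9
```

Emit:
arm_command([
  [0,0,0.06,0,0,0],
  [0,0,0.12,0,0,0],
  [0,0,0.16,0,0,0],
  [0,0,0.18,0,0,0],
  [0,0,0.18,0,0,0],
])

```text
t: 6.4
tool_pos: [0.5498, -0.2998, 0.2366]
orientation: [-1.971, -2.446, 0.0]
force: [-1.1, 0.5, -5.3]
opening: 0.0198
gripper_force: 29.9
```

```bash
python3 -c "
from h import *
plan(.55,-.30,.0655,12.5)"
```

```text
grasp now [ 0.5498 -0.2998  0.0696] al 12.29 t 6.4 open 0.0198 F [-1.1  0.5 -5.3] 
 inc [-0.001   0.0007  0.0205] [-0.0001 -0.0001 -0.0012] joint6-> -0.72
```

Emit:
arm_command([
  [0,0,0.01,0,0,0],
  [0,0,0.018,0,0,0],
  [0,0,0.022,0,0,0],
  [0,0,0.022,0,0,0],
  [0,0,0.022,0,0,0],
])

```text
t: 7.02
tool_pos: [0.5499, -0.2999, 0.2324]
orientation: [1.971, 2.446, -0.0]
force: [0.3, -0.0, -4.9]
opening: 0.0197
gripper_force: 29.9
```

Emit:
arm_command([
  [0,0,0,0,0,0],
  [0,0,0,0,0,0],
  [0,0,0,0,0,0],
  [0,0,-0.05,0,0,0],
  [0,0,-0.2,0,0,0],
], fingers=-0.1)

```text
t: 7.65
tool_pos: [0.5491, -0.2994, 0.2714]
orientation: [-1.969, -2.444, 0.001]
force: [-0.3, 0.0, 0.5]
opening: 0.0513
gripper_force: 0.0
```

Emit:
arm_command([
  [0,0,-0.25,0,0,0],
  [0.1,0.08,-0.45,0,0,0],
  [0.3,0.26,-0.47,0,0,0],
  [0.54,0.46,-0.47,0,0,0],
  [0.76,0.67,-0.47,0,0,0],
])

```text
t: 8.28
tool_pos: [0.6491, -0.1213, 0.3679]
orientation: [1.971, 2.445, 0.001]
force: [0.2, -0.0, -0.4]
opening: 0.0509
gripper_force: 0.0
```

Emit:
arm_command([
  [0.13,0.13,0,0,0,0],
  [0.138,0.132,0,0,0,0],
  [0.138,0.132,0,0,0,0],
  [0.138,0.132,0.1,0,0,0],
  [0.138,0.132,0.2,0,0,0],
])

```text
t: 8.9
tool_pos: [0.6677, -0.0914, 0.3246]
orientation: [-1.973, -2.444, 0.001]
force: [-0.4, 0.4, 0.3]
opening: 0.0513
gripper_force: 0.0
```

```bash
python3 -c "
from h import *
plan(.6685,-.0904,.0885,12.5)"
```

```text
grasp now [ 0.6676 -0.0914  0.1576] al 12.19 t 8.9 open 0.0513 F [-0.4  0.4  0.3] 
 inc [0.0042 0.0051 0.3457] [-0.0002 -0.     -0.0017] joint6-> -0.35
```

Emit:
arm_command([
  [0.004,0.005,0.09,0,0,0],
  [0.004,0.005,0.2,0,0,0],
  [0.004,0.005,0.29,0,0,0],
  [0.004,0.005,0.34,0,0,0],
  [0.004,0.005,0.345,0,0,0],
])

```text
t: 9.52
tool_pos: [0.6689, -0.0892, 0.2563]
orientation: [-1.97, -2.446, 0.001]
force: [-0.6, 0.3, 1.0]
opening: 0.0511
gripper_force: 0.0
```

Emit:
arm_command([
  [0,0,0,0,0,0],
  [0,0,0,0,0,0],
  [0,0,0,0,0,0],
  [0,0,0,0,0,0],
  [0,0,0,0,0,0],
], fingers=1, force=25)

```text
t: 10.15
tool_pos: [0.6694, -0.0893, 0.2578]
orientation: [1.97, 2.446, 0.001]
force: [1.8, 0.5, 2.3]
opening: 0.0189
gripper_force: 25.0
```

Emit:
arm_command([
  [0,0,-0.05,0,0,0],
  [0,0,-0.15,0,0,0],
  [0,0,-0.3,0,0,0],
  [0,0,-0.42,0,0,0],
  [0,0,-0.5,0,0,0],
])

```text
t: 10.78
tool_pos: [0.6694, -0.0893, 0.3603]
orientation: [1.969, 2.444, 0.002]
force: [-0.4, -0.2, -2.3]
opening: 0.0196
gripper_force: 25.0
```

Emit:
arm_command([
  [-0.06,-0.1,0,0,0,0],
  [-0.17,-0.29,0,0,0,0],
  [-0.29,-0.5,0,0,0,0],
  [-0.41,-0.71,0,0,0,0],
  [-0.54,-0.92,0,0,0,0],
])

```text
t: 11.4
tool_pos: [0.511, -0.2347, 0.3578]
orientation: [1.971, 2.447, -0.0]
force: [0.4, -0.9, -2.2]
opening: 0.0198
gripper_force: 25.0
```

Emit:
arm_command([
  [-0.12,-0.2,0,0,0,0],
  [-0.2,-0.34,0.05,0,0,0],
  [-0.24,-0.42,0.15,0,0,0],
  [-0.24,-0.42,0.3,0,0,0],
  [-0.24,-0.42,0.4,0,0,0],
])

```text
t: 12.02
tool_pos: [0.4399, -0.2981, 0.2749]
orientation: [-1.97, -2.444, -0.001]
force: [-0.0, -0.5, -3.4]
opening: 0.0195
gripper_force: 25.0
```

```bash
python3 -c "
from h import *
plan(.44,-.30,.0545,12.5)"
```

```text
grasp now [ 0.4396 -0.2978  0.1079] al 12.27 t 12.03 open 0.0195 F [-0.  -0.5 -3.4] 
 inc [-0.01   -0.0012  0.2668] [-0.0004 -0.0007 -0.0013] joint6-> -0.82
```

Emit:
arm_command([
  [-0.005,0,0.08,0,0,0],
  [-0.01,0,0.17,0,0,0],
  [-0.01,0,0.23,0,0,0],
  [-0.01,0,0.255,0,0,0],
  [-0.01,0,0.262,0,0,0],
])

```text
t: 12.65
tool_pos: [0.441, -0.3007, 0.2249]
orientation: [1.971, 2.446, 0.0]
force: [-0.6, 0.0, -2.6]
opening: 0.0195
gripper_force: 25.0
```

Emit:
arm_command([
  [0,0,0.003,0,0,0],
  [0,0,0.003,0,0,0],
  [0,0,0.003,0,0,0],
  [0,0,0.003,0,0,0],
  [0,0,0.003,0,0,0],
])

```text
t: 13.28
tool_pos: [0.4409, -0.3007, 0.2244]
orientation: [1.971, 2.446, -0.0]
force: [-0.2, 0.4, -2.8]
opening: 0.0193
gripper_force: 25.0
```

Emit:
arm_command([
  [0,0,0,0,0,0],
  [0,0,0,0,0,0],
  [0,0,0,0,0,0],
  [0,0,-0.05,0,0,0],
  [0,0,-0.2,0,0,0],
], fingers=-0.1)

```text
t: 13.9
tool_pos: [0.4403, -0.3001, 0.2636]
orientation: [-1.969, -2.444, -0.0]
force: [0.1, -0.4, -0.5]
opening: 0.051
gripper_force: 0.0
```

Emit:
arm_command([
  [0,0,-0.2,0,0,0],
  [0.15,0.2,-0.4,0,0,0.05],
  [0.34,0.45,-0.45,0,0,0.1],
  [0.53,0.7,-0.45,0,0,0.15],
  [0.72,0.95,-0.45,0,0,0.2],
])

```text
t: 14.52
tool_pos: [0.5952, -0.1203, 0.356]
orientation: [2.634, 1.709, 0.002]
force: [-0.0, -1.5, 0.6]
opening: 0.051
gripper_force: 0.0
```

```bash
python3 -c "
from h import *
plan(.6585,-.0455,.15,102.5)"
```

```text
grasp now [ 0.5955 -0.1204  0.189 ] al -24.03 t 14.53 open 0.051 F [-0.  -1.5  0.6] 
 inc [0.4704 0.1366 0.1954] [ 0.0006 -0.0004  0.2971] joint6-> 1.28
```

Emit:
arm_command([
  [0.1,0.03,0,0,0,0.06],
  [0.22,0.06,0.05,0,0,0.12],
  [0.36,0.1,0.1,0,0,0.178],
  [0.44,0.13,0.15,0,0,0.237],
  [0.47,0.137,0.195,0,0,0.297],
])

```text
t: 15.15
tool_pos: [0.6574, -0.0457, 0.3157]
orientation: [3.123, 0.345, 0.001]
force: [-0.2, 0.3, -0.2]
opening: 0.0513
gripper_force: 0.0
```

Emit:
arm_command([
  [0,0,0,0,0,0],
  [0,0,0,0,0,0],
  [0,0,0,0,0,0],
  [0,0,0,0,0,0],
  [0,0,0,0,0,0],
])

```text
t: 15.78
tool_pos: [0.6568, -0.047, 0.3156]
orientation: [3.122, 0.353, 0.0]
force: [0.3, 0.3, 0.3]
opening: 0.051
gripper_force: 0.0
```

```bash
python3 -c "
from h import *
plan(.6585,-.0455,.0615,102.5)
a=shot('side')['image'][150:400,200:440,::-1]
cv2.imwrite('pics/s2.png',cv2.resize(a,None,fx=2.4,fy=2.4,interpolation=cv2.INTER_CUBIC))"
```

```text
grasp now [ 0.6569 -0.047   0.1486] al -77.1 t 15.78 open 0.051 F [0.3 0.3 0.3] 
 inc [ 0.0098 -0.0053  0.4355] [ 0.     -0.0001  0.0022] joint6-> 1.28
```

View pics/s2.png

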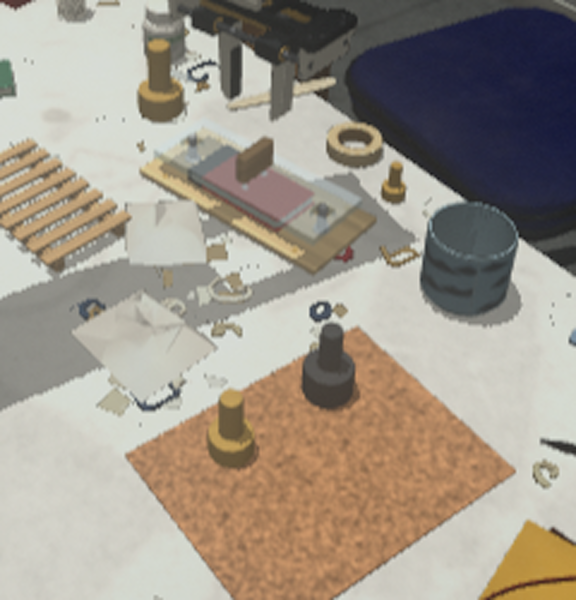

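Both weights stand upright on the mat: iron at about (329,365) and brass at (231,430) in the crop. The plate is clear and the fingers straddle its handle, so I'll take the plate.

Emit:
arm_command([
  [0.01,-0.005,0.1,0,0,0.002],
  [0.01,-0.005,0.22,0,0,0.002],
  [0.01,-0.005,0.34,0,0,0.002],
  [0.01,-0.005,0.42,0,0,0.002],
  [0.01,-0.005,0.435,0,0,0.002],
])

```text
t: 16.45
tool_pos: [0.6578, -0.0452, 0.2259]
orientation: [-3.122, -0.343, 0.005]
force: [-0.2, -0.1, -0.2]
opening: 0.0514
gripper_force: 0.0
```

Emit:
arm_command([
  [0,0,0,0,0,0],
  [0,0,0,0,0,0],
  [0,0,0,0,0,0],
  [0,0,0,0,0,0],
  [0,0,0,0,0,0],
], fingers=1, force=25)

```text
t: 17.08
tool_pos: [0.6587, -0.0453, 0.2289]
orientation: [3.123, 0.343, 0.001]
force: [-0.1, -0.0, 2.9]
opening: 0.014
gripper_force: 25.0
```

```bash
python3 -c "
from h import *
plan(.493,-.40,.15,0)"
```

```text
grasp now [ 0.6589 -0.0453  0.0619] al -77.47 t 17.07 open 0.014 F [-0.1 -0.   2.9] 
 inc [-1.1933  1.5515 -0.4412] [ 2.000e-04 -2.000e-04 -4.304e-01] joint6-> -0.68
```

Emit:
arm_command([
  [0,0,-0.04,0,0,0],
  [0,0,-0.12,0,0,0],
  [0,0,-0.24,0,0,0],
  [0,0,-0.4,0,0,0],
  [0,0,-0.5,0,0,0],
])

```text
t: 17.7
tool_pos: [0.659, -0.0455, 0.3315]
orientation: [3.122, 0.343, 0.005]
force: [0.8, 0.6, -2.3]
opening: 0.0135
gripper_force: 25.0
```

```bash
python3 -c "
from h import *
plan(.493,-.40,.165,0)"
```

```text
grasp now [ 0.6595 -0.0456  0.1645] al -77.48 t 17.7 open 0.0135 F [ 0.8  0.6 -2.3] 
 inc [-1.1947  1.5505 -0.0043] [ 0.001  -0.0005 -0.4304] joint6-> -0.68
```

Emit:
arm_command([
  [-0.06,0.07,0,0,0,-0.02],
  [-0.18,0.22,0,0,0,-0.06],
  [-0.33,0.42,0,0,0,-0.11],
  [-0.48,0.62,0,0,0,-0.16],
  [-0.64,0.82,0,0,0,-0.21],
])

```text
t: 18.32
tool_pos: [0.5684, -0.2345, 0.3288]
orientation: [2.839, 1.343, 0.0]
force: [0.7, -0.5, -1.2]
opening: 0.0143
gripper_force: 25.0
```

```bash
python3 -c "
from h import *
plan(.493,-.40,.165,0)"
```

```text
grasp now [ 0.5685 -0.2345  0.1618] al -39.36 t 18.32 open 0.0143 F [ 0.7 -0.5 -1.2] 
 inc [-0.8791  0.2334 -0.0158] [ 1.000e-04  0.000e+00 -2.187e-01] joint6-> -0.68
```

Emit:
arm_command([
  [-0.2,0.05,0,0,0,-0.05],
  [-0.42,0.11,0,0,0,-0.1],
  [-0.64,0.17,0,0,0,-0.15],
  [-0.81,0.215,0,0,0,-0.19],
  [-0.879,0.233,0,0,0,-0.219],
])

```text
t: 18.95
tool_pos: [0.4916, -0.4002, 0.3287]
orientation: [2.225, 2.218, -0.001]
force: [-0.1, 0.2, -2.5]
opening: 0.0138
gripper_force: 25.0
```

Emit:
arm_command([
  [0,0,0.02,0,0,0],
  [0,0,0.12,0,0,0],
  [0,0,0.27,0,0,0],
  [0,0,0.42,0,0,0],
  [0,0,0.52,0,0,0],
])

```text
t: 19.58
tool_pos: [0.4926, -0.3965, 0.221]
orientation: [-2.224, -2.214, -0.0]
force: [1.1, 0.4, -2.2]
opening: 0.0143
gripper_force: 25.0
```

```bash
python3 -c "
from h import *
plan(.493,-.40,.038,0)"
```

```text
grasp now [ 0.4921 -0.396   0.054 ] al -0.25 t 19.57 open 0.0143 F [ 1.1  0.4 -2.2] 
 inc [-0.0177  0.0025  0.0801] [-0.0008 -0.0009 -0.0014] joint6-> -0.68
```

Emit:
arm_command([
  [-0.01,0,0.03,0,0,0],
  [-0.018,0.003,0.06,0,0,0],
  [-0.018,0.003,0.075,0,0,0],
  [-0.018,0.003,0.079,0,0,0],
  [-0.018,0.003,0.08,0,0,0],
])

```text
t: 20.2
tool_pos: [0.4935, -0.4021, 0.209]
orientation: [2.226, 2.216, 0.0]
force: [0.6, 0.7, -2.0]
opening: 0.0137
gripper_force: 25.0
```

Emit:
arm_command([
  [0,0,0,0,0,0],
  [0,0,0,0,0,0],
  [0,0,0,0,0,0],
  [0,0,0,0,0,0],
  [0,0,-0.1,0,0,0],
], fingers=-0.5)

```text
t: 20.82
tool_pos: [0.4926, -0.4012, 0.227]
orientation: [-2.224, -2.214, 0.0]
force: [-0.7, 0.6, -0.0]
opening: 0.0593
gripper_force: 0.0
```

Emit:
arm_command([
  [0,0,-0.2,0,0,0],
  [0,0,-0.45,0,0,0],
  [0,0,-0.5,0,0,0],
  [0,0,-0.5,0,0,0],
  [0,0,-0.5,0,0,0],
], fingers=-1)

```text
t: 21.45
tool_pos: [0.493, -0.4015, 0.3267]
orientation: [-2.225, -2.215, 0.0]
force: [0.8, 0.5, -0.6]
opening: 0.0926
gripper_force: 0.0
```

```bash
python3 -c "
from h import *
plan(.6585,-.0455,.15,12.5)
a=shot('top'); np.save('top1.npy',a,allow_pickle=True); I=a['image']; h=cv2.cvtColor(I,cv2.COLOR_RGB2HSV)
m=cv2.inRange(h,(0,80,40),(8,255,255))|cv2.inRange(h,(172,80,40),(180,255,255))
i=I.astype(int); sp=((i.max(2)<75)*255).astype(np.uint8)
M=np.zeros_like(m);M[170:220,255:330]=(m|sp)[170:220,255:330]
M=cv2.morphologyEx(cv2.morphologyEx(M,cv2.MORPH_CLOSE,np.ones((3,3))),cv2.MORPH_OPEN,np.ones((4,4)))
c=max(cv2.findContours(M,0,cv2.CHAIN_APPROX_NONE)[0],key=cv2.contourArea)
P=np.array([ray(a,u,v,.028)[:2] for u,v in c[:,0]],np.float32); print(cv2.minAreaRect(c),cv2.minAreaRect(P))
cv2.imwrite('pics/t2.png',cv2.resize(I[135:315,130:430,::-1],None,fx=2.6,fy=2.6,interpolation=cv2.INTER_CUBIC))"
```

```text
grasp now [ 0.4927 -0.4012  0.1597] al -0.26 t 21.45 open 0.0926 F [ 0.8  0.5 -0.6] 
 inc [1.7835 0.8197 0.0502] [-0.0005 -0.0006 -0.0709] joint6-> -0.29
((290.84613037109375, 194.7307586669922), (20.592193603515625, 41.772735595703125), 78.69007110595703) ((0.6531045436859131, -0.04635106027126312), (0.06407347321510315, 0.1293748915195465), 11.008813858032227)
```

View pics/t2.png

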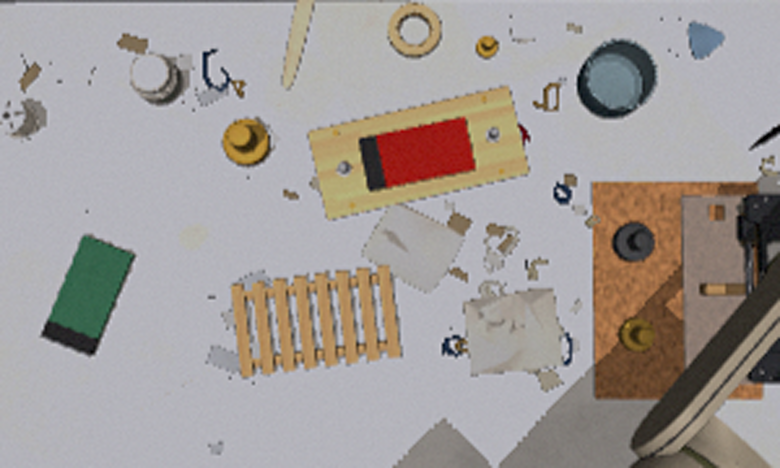

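The view shows the red book uncovered, at about (418,153) in the crop with its spine on the left, the bed centred at about (419,151), and the pins at (344,167) and (492,134). The plate and both weights are on the mat. I'll measure the bed and pins more exactly before going for the book.

```bash
python3 -c "
from h import *
a=np.load('top1.npy',allow_pickle=True).item(); I=a['image']; h=cv2.cvtColor(I,cv2.COLOR_RGB2HSV)
m=cv2.inRange(h,(15,60,120),(32,255,255)); M=np.zeros_like(m);M[165:222,245:336]=m[165:222,245:336]
M=cv2.morphologyEx(M,cv2.MORPH_OPEN,np.ones((3,3)))
c=max(cv2.findContours(M,0,cv2.CHAIN_APPROX_NONE)[0],key=cv2.contourArea)
P=np.array([ray(a,u,v,.012)[:2] for u,v in c[:,0]],np.float32); print('bed',cv2.minAreaRect(P))
pts=[]
for u0,v0 in((262,199),(319,186)):
    w=(h[v0-5:v0+6,u0-5:u0+6,1]<55)
    v,u=np.nonzero(w); print(len(u),u.mean()+u0-5,v.mean()+v0-5); pts.append(ray(a,u.mean()+u0-5,v.mean()+v0-5,.035))
p=pts;print(p,(p[0]+p[1])/2,np.linalg.norm(p[0]-p[1]),np.rad2deg(np.arctan2(*(p[0]-p[1])[[1,0]])))
"
```

```text
bed ((0.6599977612495422, -0.04554326832294464), (0.10957305133342743, 0.24857565760612488), 12.724096298217773)
26 261.84615384615387 199.6153846153846
27 319.1111111111111 186.4814814814815
[array([0.63772565, 0.04321314, 0.035     ]), array([ 0.67726356, -0.13354084,  0.035     ])] [ 0.65749461 -0.04516385  0.035     ] 0.18112210062946246 102.60886414837961
```

Emit:
arm_command([
  [0.2,0.09,0,0,0,-0.02],
  [0.45,0.2,0,0,0,-0.04],
  [0.7,0.32,0,0,0,-0.06],
  [0.95,0.43,0,0,0,-0.071],
  [1.0,0.45,0,0,0,-0.071],
])

```text
t: 22.12
tool_pos: [0.5849, -0.199, 0.3265]
orientation: [-1.959, -2.452, 0.0]
force: [0.4, -0.3, 0.3]
opening: 0.0931
gripper_force: 0.0
```

```bash
python3 -c "
from h import *
plan(.655,-.0455,.1,12)"
```

```text
grasp now [ 0.5845 -0.1987  0.1595] al 12.75 t 22.12 open 0.0931 F [ 0.4 -0.3  0.3] 
 inc [0.6703 0.5119 0.2981] [-0.0006 -0.0007  0.0042] joint6-> -0.28
```

Emit:
arm_command([
  [0.15,0.12,0,0,0,0],
  [0.36,0.28,0,0,0,0],
  [0.56,0.43,0.05,0,0,0],
  [0.67,0.512,0.15,0,0,0.004],
  [0.67,0.512,0.28,0,0,0.004],
])

```text
t: 22.75
tool_pos: [0.6556, -0.0479, 0.271]
orientation: [-1.979, -2.439, 0.0]
force: [-0.1, -0.9, 0.3]
opening: 0.093
gripper_force: 0.0
```

Emit:
arm_command([
  [0,0,0.01,0,0,0],
  [0,0,0.015,0,0,0],
  [0,0,0.015,0,0,0],
  [0,0,0.015,0,0,0],
  [0,0,0.015,0,0,0],
])

```text
t: 23.38
tool_pos: [0.6554, -0.0495, 0.2701]
orientation: [1.981, 2.437, 0.001]
force: [0.6, 0.3, -0.1]
opening: 0.093
gripper_force: 0.0
```

```bash
python3 -c "
from h import *
plan(.655,-.0463,.0345,12)"
```

```text
grasp now [ 0.6555 -0.0496  0.1031] al 11.79 t 23.38 open 0.093 F [ 0.6  0.3 -0.1] 
 inc [0.0163 0.0012 0.343 ] [ 0.0003  0.0001 -0.0012] joint6-> -0.28
```

Emit:
arm_command([
  [0.01,0,0.07,0,0,0],
  [0.016,0,0.17,0,0,0],
  [0.016,0,0.26,0,0,0],
  [0.016,0,0.32,0,0,0],
  [0.016,0,0.342,0,0,0],
])

```text
t: 24.0
tool_pos: [0.654, -0.0461, 0.1992]
orientation: [-1.98, -2.437, 0.002]
force: [0.2, 0.0, 0.8]
opening: 0.0928
gripper_force: 0.0
```

Emit:
arm_command([
  [0,0,0,0,0,0],
  [0,0,0,0,0,0],
  [0,0,0,0,0,0],
  [0,0,0,0,0,0],
  [0,0,0,0,0,0],
], fingers=1, force=20)

```text
t: 24.62
tool_pos: [0.655, -0.0462, 0.2018]
orientation: [1.98, 2.437, 0.001]
force: [0.6, 0.2, 3.8]
opening: 0.0637
gripper_force: 20.0
```

```bash
python3 -c "
from h import *
plan(.4594,.078,.0345,6.7)"
```

```text
grasp now [ 0.6553 -0.0462  0.0348] al 11.8 t 24.62 open 0.0637 F [0.6 0.2 3.8] 
 inc [ 8.077e-01 -8.303e-01 -1.000e-04] [0.0005 0.0001 0.0283] joint6-> 0.05
```

Emit:
arm_command([
  [0,0,-0.04,0,0,0],
  [0,0,-0.12,0,0,0],
  [0,0,-0.24,0,0,0],
  [0,0,-0.36,0,0,0],
  [0,0,-0.4,0,0,0],
])

```text
t: 25.25
tool_pos: [0.6553, -0.0462, 0.284]
orientation: [1.979, 2.435, 0.003]
force: [0.5, -0.2, -1.3]
opening: 0.064
gripper_force: 20.0
```

```bash
python3 -c "
from h import *
plan(.4594,.078,.12,6.7)
c=shot('side'); cv2.imwrite('pics/s3.png',cv2.resize(c['image'][100:280,200:400,::-1],None,fx=3.2,fy=3.2))"
```

```text
grasp now [ 0.6559 -0.0463  0.117 ] al 11.8 t 25.25 open 0.064 F [ 0.5 -0.2 -1.3] 
 inc [ 0.8083 -0.8315 -0.0192] [0.0012 0.0004 0.0283] joint6-> 0.05
```

View pics/s3.png

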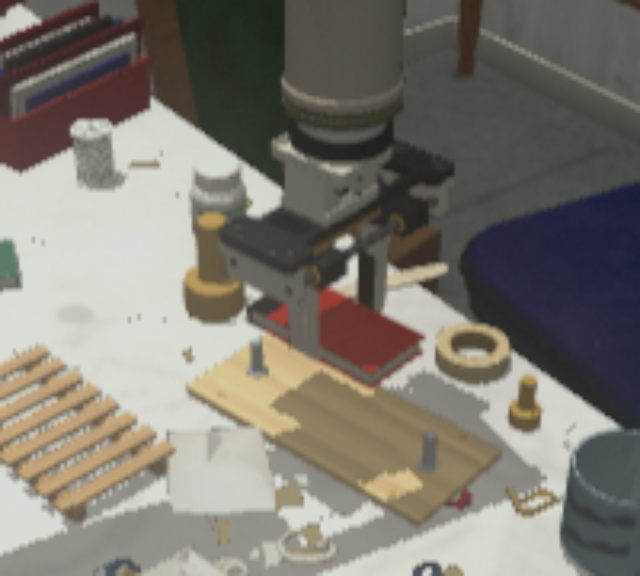

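The picture shows the red book held level at about (345,330) in the crop, with the bed empty below it. Next it goes to the rack.

Emit:
arm_command([
  [0.06,-0.06,0,0,0,0.004],
  [0.18,-0.19,0,0,0,0.01],
  [0.36,-0.37,0,0,0,0.018],
  [0.54,-0.56,0,0,0,0.024],
  [0.7,-0.72,0,0,0,0.028],
])

```text
t: 25.92
tool_pos: [0.4829, 0.0622, 0.2798]
orientation: [-2.086, -2.347, 0.002]
force: [0.2, 0.1, -1.2]
opening: 0.0637
gripper_force: 20.0
```

Emit:
arm_command([
  [0.08,-0.08,0,0,0,0],
  [0.11,-0.11,0,0,0,0],
  [0.11,-0.11,0.06,0,0,0],
  [0.11,-0.11,0.14,0,0,0],
  [0.11,-0.11,0.2,0,0,0],
])

```text
t: 26.55
tool_pos: [0.4605, 0.0802, 0.239]
orientation: [-2.087, -2.347, 0.002]
force: [0.4, 0.2, -0.9]
opening: 0.0636
gripper_force: 20.0
```

```bash
python3 -c "
from h import *
plan(.4594,.078,.0435,6.7)"
```

```text
grasp now [0.4601 0.0801 0.072 ] al 6.72 t 26.55 open 0.0636 F [ 0.4  0.2 -0.9] 
 inc [-0.0102 -0.0063  0.1423] [-0.0006  0.      0.0001] joint6-> 0.05
```

Emit:
arm_command([
  [-0.01,-0.006,0.04,0,0,0],
  [-0.01,-0.006,0.09,0,0,0],
  [-0.01,-0.006,0.12,0,0,0],
  [-0.01,-0.006,0.135,0,0,0],
  [-0.01,-0.006,0.139,0,0,0],
])

```text
t: 27.18
tool_pos: [0.4596, 0.0786, 0.2132]
orientation: [2.086, 2.349, 0.0]
force: [0.1, 0.2, -0.7]
opening: 0.0637
gripper_force: 20.0
```

Emit:
arm_command([
  [0,0,0,0,0,0],
  [0,0,0,0,0,0],
  [0,0,0,0,0,0],
  [0,0,0,0,0,0],
  [0,0,0,0,0,0],
])

```text
t: 27.8
tool_pos: [0.4596, 0.0786, 0.2132]
orientation: [2.087, 2.349, 0.0]
force: [0.9, 0.5, -1.3]
opening: 0.0639
gripper_force: 20.0
```

```bash
python3 -c "
from h import *
plan(.4594,.078,.0435,6.7)
a=np.load('top1.npy',allow_pickle=True).item(); I=a['image'].astype(int)
m=((I.max(2)<125)*255).astype(np.uint8);M=np.zeros_like(m);M[218:280,140:190]=m[218:280,140:190]
M=cv2.morphologyEx(M,cv2.MORPH_OPEN,np.ones((4,4)))
c=max(cv2.findContours(M,0,cv2.CHAIN_APPROX_NONE)[0],key=cv2.contourArea)
P=np.array([ray(a,u,v,.014)[:2] for u,v in c[:,0]],np.float32); print('green',cv2.minAreaRect(P))"
```

```text
grasp now [0.4596 0.0786 0.0462] al 6.76 t 27.8 open 0.0639 F [ 0.9  0.5 -1.3] 
 inc [-0.0027 -0.0012  0.0134] [0.     0.     0.0003] joint6-> 0.05
green ((0.4883924424648285, 0.3450970947742462), (0.06907324492931366, 0.1330367475748062), 67.8670654296875)
```

Emit:
arm_command([
  [0,0,0.008,0,0,0],
  [0,0,0.015,0,0,0],
  [0,0,0.018,0,0,0],
  [0,0,0.018,0,0,0],
  [0,0,0.018,0,0,0],
])

```text
t: 28.42
tool_pos: [0.4595, 0.0786, 0.2098]
orientation: [-2.086, -2.349, 0.0]
force: [-4.3, -1.7, 4.9]
opening: 0.0638
gripper_force: 20.0
```

Emit:
arm_command([
  [0,0,0,0,0,0],
  [0,0,0,0,0,0],
  [0,0,0,0,0,0],
  [0,0,0,0,0,0],
  [0,0,-0.05,0,0,0],
], fingers=-0.75)

```text
t: 29.05
tool_pos: [0.459, 0.0785, 0.2191]
orientation: [-2.086, -2.348, 0.002]
force: [-0.6, -0.5, 0.1]
opening: 0.0816
gripper_force: 0.0
```

Emit:
arm_command([
  [0,0,-0.2,0,0,0],
  [0,0,-0.4,0,0,-0.03],
  [0,0,-0.45,0,0,-0.08],
  [0,0,-0.45,0,0,-0.135],
  [0,0,-0.45,0,0,-0.19],
], fingers=-1)

```text
t: 29.68
tool_pos: [0.4597, 0.0786, 0.3107]
orientation: [1.295, 2.861, 0.001]
force: [-0.8, -0.2, -0.5]
opening: 0.0933
gripper_force: 0.0
```

```bash
python3 -c "
from h import *
plan(.491,.3485,.1,67.8)"
```

```text
grasp now [0.4599 0.0786 0.1437] al 41.29 t 29.68 open 0.0933 F [-0.8 -0.2 -0.5] 
 inc [0.9108 1.0079 0.2188] [ 0.0003  0.0004 -0.1473] joint6-> -0.57
```

Emit:
arm_command([
  [0.18,0.2,0,0,0,-0.03],
  [0.39,0.44,0,0,0,-0.06],
  [0.6,0.67,0,0,0,-0.1],
  [0.8,0.89,0,0,0,-0.13],
  [0.9,1.0,0,0,0,-0.147],
])

```text
t: 30.3
tool_pos: [0.4923, 0.3487, 0.3103]
orientation: [0.608, 3.082, 0.002]
force: [0.5, 0.0, 0.1]
opening: 0.0928
gripper_force: 0.0
```

Emit:
arm_command([
  [0,0,0,0,0,0],
  [0,0,0.05,0,0,0],
  [0,0,0.15,0,0,0],
  [0,0,0.2,0,0,0],
  [0,0,0.2,0,0,0],
])

```text
t: 30.92
tool_pos: [0.492, 0.3447, 0.2676]
orientation: [-0.616, -3.078, 0.003]
force: [0.1, -0.5, -0.3]
opening: 0.0931
gripper_force: 0.0
```

```bash
python3 -c "
from h import *
plan(.491,.3485,.023,67.8)
c=shot('side'); np.save('side3.npy',c,allow_pickle=True);cv2.imwrite('pics/s4.png',cv2.resize(c['image'][90:290,100:300,::-1],None,fx=3,fy=3,interpolation=cv2.INTER_CUBIC))"
```

```text
grasp now [0.4916 0.3444 0.1006] al 67.37 t 30.93 open 0.0931 F [ 0.1 -0.5 -0.3] 
 inc [0.0114 0.0167 0.3879] [-0.0008 -0.0006 -0.0024] joint6-> -0.57
```

View pics/s4.png

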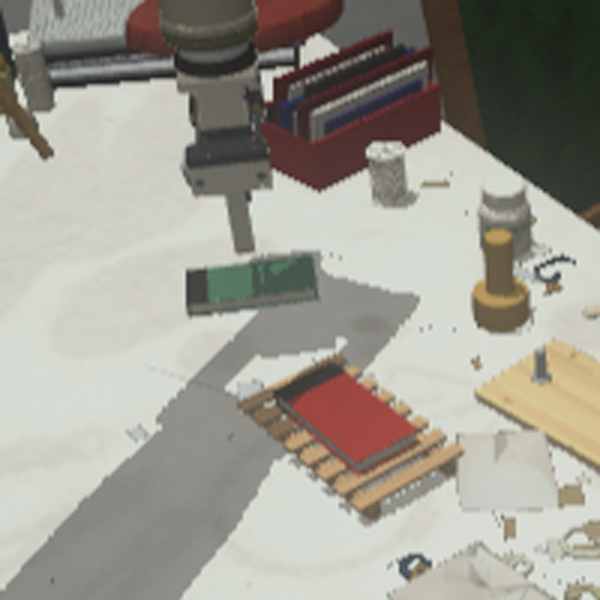

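The red book lies flat and centred on the rack at about (345,415) in the crop. The gripper is over the green book at (253,283), whose spine is at the left. I'll take the green book.

Emit:
arm_command([
  [0.005,0.008,0.08,0,0,-0.002],
  [0.011,0.017,0.19,0,0,-0.002],
  [0.011,0.017,0.3,0,0,-0.002],
  [0.011,0.017,0.36,0,0,-0.002],
  [0.011,0.017,0.388,0,0,-0.002],
])

```text
t: 31.6
tool_pos: [0.4916, 0.3495, 0.191]
orientation: [-0.605, -3.082, 0.001]
force: [0.3, -0.3, 0.6]
opening: 0.0931
gripper_force: 0.0
```

Emit:
arm_command([
  [0,0,0,0,0,0],
  [0,0,0,0,0,0],
  [0,0,0,0,0,0],
  [0,0,0,0,0,0],
  [0,0,0,0,0,0],
], fingers=1, force=20)

```text
t: 32.22
tool_pos: [0.4922, 0.3498, 0.1927]
orientation: [0.605, 3.082, 0.001]
force: [-0.4, 0.4, 4.0]
opening: 0.0637
gripper_force: 20.0
```

```bash
python3 -c "
from h import *
plan(.659,-.0455,.13,12.7)"
```

```text
grasp now [0.4924 0.3499 0.0257] al 67.79 t 32.23 open 0.0637 F [-0.4  0.4  4. ] 
 inc [-1.5199 -1.514  -0.5219] [4.00e-04 1.00e-04 3.06e-01] joint6-> -0.29
```

Emit:
arm_command([
  [0,0,-0.04,0,0,0],
  [0,0,-0.14,0,0,0],
  [0,0,-0.3,0,0,0],
  [0,0,-0.46,0,0,0],
  [0,0,-0.55,0,0,0],
])

```text
t: 32.85
tool_pos: [0.4924, 0.3499, 0.3053]
orientation: [0.605, 3.08, 0.004]
force: [0.4, -0.2, -1.9]
opening: 0.0636
gripper_force: 20.0
```

```bash
python3 -c "
from h import *
plan(.659,-.0455,.13,12.7)"
```

```text
grasp now [0.4929 0.3502 0.1383] al 67.78 t 32.85 open 0.0636 F [ 0.4 -0.2 -1.9] 
 inc [-1.5188 -1.5153  0.0406] [1.20e-03 2.00e-04 3.06e-01] joint6-> -0.29
```

Emit:
arm_command([
  [-0.06,-0.06,-0.02,0,0,0.01],
  [-0.2,-0.2,-0.02,0,0,0.04],
  [-0.4,-0.4,-0.02,0,0,0.08],
  [-0.6,-0.6,-0.02,0,0,0.12],
  [-0.8,-0.8,-0.02,0,0,0.16],
])

```text
t: 33.48
tool_pos: [0.5795, 0.1382, 0.3044]
orientation: [-1.36, -2.83, 0.002]
force: [-0.1, 0.2, -1.1]
opening: 0.0636
gripper_force: 20.0
```

```bash
python3 -c "
from h import *
plan(.659,-.0455,.13,12.7)"
```

```text
grasp now [0.5791 0.1381 0.1374] al 38.66 t 33.48 open 0.0636 F [-0.1  0.2 -1.1] 
 inc [-0.9656 -0.2631  0.0368] [-7.000e-04 -1.000e-04  1.442e-01] joint6-> -0.29
```

Emit:
arm_command([
  [-0.22,-0.06,0,0,0,0.04],
  [-0.45,-0.12,0,0,0,0.07],
  [-0.68,-0.185,0,0,0,0.105],
  [-0.86,-0.235,0,0,0,0.13],
  [-0.95,-0.26,0,0,0,0.144],
])

```text
t: 34.1
tool_pos: [0.6583, -0.0423, 0.3043]
orientation: [-1.959, -2.453, 0.003]
force: [-0.1, 0.1, -1.4]
opening: 0.0638
gripper_force: 20.0
```

Emit:
arm_command([
  [0,0,0,0,0,0],
  [0,0,0.05,0,0,0],
  [0,0,0.08,0,0,0],
  [0,0,0.08,0,0,0],
  [0,0,0.08,0,0,0],
])

```text
t: 34.72
tool_pos: [0.6585, -0.0388, 0.29]
orientation: [1.953, 2.461, 0.0]
force: [-0.7, -0.2, -1.0]
opening: 0.0641
gripper_force: 20.0
```

```bash
python3 -c "
from h import *
plan(.659,-.0455,.038,12.7)
c=shot('top');I=c['image'];i=I.astype(int)
cv2.imwrite('pics/t5.png',cv2.resize(I[150:230,230:350,::-1],None,fx=6,fy=6,interpolation=cv2.INTER_CUBIC))"
```

```text
grasp now [ 0.6585 -0.0388  0.123 ] al 13.12 t 34.73 open 0.0641 F [-0.7 -0.2 -1. ] 
 inc [-0.0331 -0.0054  0.4251] [0.     0.     0.0023] joint6-> -0.29
```

View pics/t5.png

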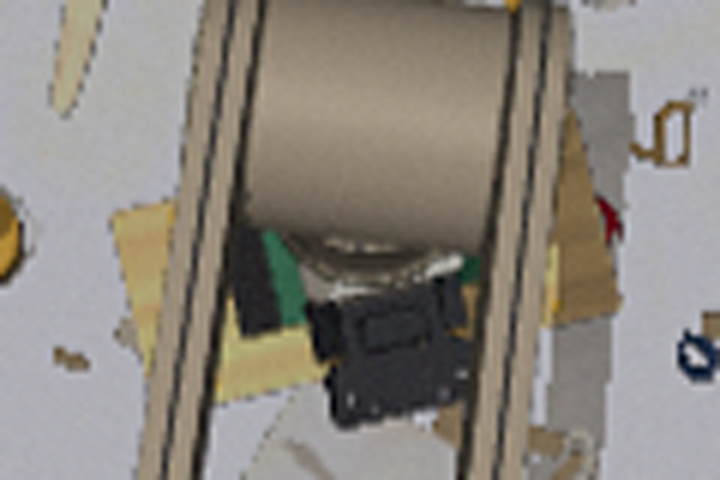

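The arm hides most of the view. The spine's near-left corner shows at about (243,335) in the crop, which is (270,205.4) in the image. I'll compare that with where the grip says it should be.

```bash
python3 -c "
from h import *
a=np.load('top1.npy',allow_pickle=True).item()
for z in(.0973,.113): print(ray(a,270.1,205.4,z))
print('expected .6126 .0172')
plan(.659,-.0455,.038,12.7)"
```

```text
[0.61402051 0.01660699 0.0973    ]
[0.6125937  0.01628212 0.113     ]
expected .6126 .0172
grasp now [ 0.6587 -0.039   0.1233] al 13.1 t 34.77 open 0.0634 F [ 0.1 -0.3 -1.2] 
 inc [-0.0318 -0.0059  0.4264] [0.0002 0.0001 0.0022] joint6-> -0.29
```

Emit:
arm_command([
  [-0.015,-0.003,0.05,0,0,0.002],
  [-0.033,-0.004,0.15,0,0,0.002],
  [-0.033,-0.004,0.26,0,0,0.002],
  [-0.033,-0.004,0.34,0,0,0.002],
  [-0.033,-0.004,0.4,0,0,0.002],
])

```text
t: 35.4
tool_pos: [0.6588, -0.0459, 0.2078]
orientation: [-1.961, -2.452, 0.002]
force: [-0.6, 0.3, -1.5]
opening: 0.0639
gripper_force: 20.0
```

```bash
python3 -c "
from h import *
plan(.659,-.0455,.038,12.7)"
```

```text
grasp now [ 0.6584 -0.0459  0.0408] al 12.7 t 35.4 open 0.0639 F [-0.6  0.3 -1.5] 
 inc [0.0019 0.0017 0.014 ] [-0.0006 -0.0003  0.    ] joint6-> -0.29
```

Measured and expected agree to within 1 mm, so the book is centred in the grip. I'll lower it and release.

Emit:
arm_command([
  [0.002,0.002,0.008,0,0,0],
  [0.002,0.002,0.015,0,0,0],
  [0.002,0.002,0.017,0,0,0],
  [0.002,0.002,0.017,0,0,0],
  [0.002,0.002,0.017,0,0,0],
])

```text
t: 36.02
tool_pos: [0.6597, -0.0456, 0.207]
orientation: [1.962, 2.453, 0.0]
force: [0.7, -0.8, -1.7]
opening: 0.0638
gripper_force: 20.0
```

Emit:
arm_command([
  [0,0,0,0,0,0],
  [0,0,0,0,0,0],
  [0,0,0,0,0,0],
  [0,0,0,0,0,0],
  [0,0,-0.05,0,0,0],
], fingers=-0.75)

```text
t: 36.65
tool_pos: [0.659, -0.0455, 0.2158]
orientation: [-1.961, -2.452, 0.002]
force: [-0.2, 0.5, -0.5]
opening: 0.081
gripper_force: 0.0
```

Emit:
arm_command([
  [0,0,-0.2,0,0,0],
  [0,0,-0.4,0,0,0],
  [0,0,-0.55,0,0,0],
  [-0.1,-0.1,-0.6,0,0,0],
  [-0.25,-0.2,-0.6,0,0,0],
])

```text
t: 37.28
tool_pos: [0.6318, -0.103, 0.3393]
orientation: [1.958, 2.453, 0.003]
force: [0.8, -0.4, -0.8]
opening: 0.0812
gripper_force: 0.0
```

```bash
python3 -c "
from h import *
plan(.493,-.4015,.15,0)"
```

```text
grasp now [ 0.6324 -0.1032  0.1723] al 12.8 t 37.27 open 0.0812 F [ 0.8 -0.4 -0.8] 
 inc [-1.3012 -1.0078  0.1103] [0.0011 0.0004 0.0711] joint6-> -0.68
```

Emit:
arm_command([
  [-0.2,-0.15,0,0,0,0.02],
  [-0.42,-0.32,0,0,0,0.04],
  [-0.64,-0.49,0,0,0,0.06],
  [-0.85,-0.66,0,0,0,0.071],
  [-0.98,-0.76,0,0,0,0.071],
], fingers=-0.1)

```text
t: 37.9
tool_pos: [0.525, -0.33, 0.3376]
orientation: [2.225, 2.216, -0.0]
force: [-0.0, 0.4, -0.6]
opening: 0.051
gripper_force: 0.0
```

```bash
python3 -c "
from h import *
plan(.493,-.4015,.10,0)
a=shot('top'); np.save('top2.npy',a,allow_pickle=True); I=a['image'];i=I.astype(int)
h=cv2.cvtColor(I,cv2.COLOR_RGB2HSV)
m=(((h[...,0]>60)&(h[...,0]<100)&(h[...,1]>70))|(i.max(2)<75)).astype(np.uint8)*255;M=np.zeros_like(m);M[165:222,250:330]=m[165:222,250:330]
M=cv2.morphologyEx(M,cv2.MORPH_OPEN,np.ones((3,3)))
c=max(cv2.findContours(M,0,cv2.CHAIN_APPROX_NONE)[0],key=cv2.contourArea)
P=np.array([ray(a,u,v,.028)[:2] for u,v in c[:,0]],np.float32); print('green',cv2.minAreaRect(P))
m=cv2.inRange(h,(15,60,120),(32,255,255)); M=np.zeros_like(m);M[165:222,245:336]=m[165:222,245:336]
M=cv2.morphologyEx(M,cv2.MORPH_OPEN,np.ones((3,3)))
c=max(cv2.findContours(M,0,cv2.CHAIN_APPROX_NONE)[0],key=cv2.contourArea)
P=np.array([ray(a,u,v,.012)[:2] for u,v in c[:,0]],np.float32); print('bed',cv2.minAreaRect(P))
cv2.imwrite('pics/t6.png',cv2.resize(I[150:290,230:430,::-1],None,fx=4,fy=4,interpolation=cv2.INTER_CUBIC))"
```

```text
grasp now [ 0.5252 -0.3302  0.1706] al -0.21 t 37.9 open 0.051 F [-0.   0.4 -0.6] 
 inc [-0.3577 -0.1592  0.3534] [ 0.0002  0.0003 -0.0012] joint6-> -0.68
green ((0.6584824323654175, -0.04525022953748703), (0.06228646636009216, 0.12822580337524414), 12.664645195007324)
bed ((0.6599559187889099, -0.04559251666069031), (0.10955847799777985, 0.24858258664608002), 12.660606384277344)
```

View pics/t6.png

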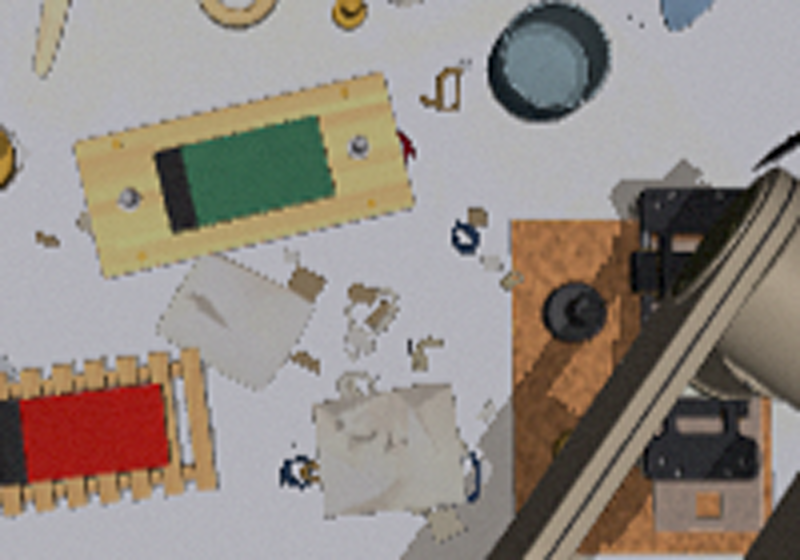

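The green book is centred on the bed to about 1.5 mm, squared within 0.1°, with its spine at the left (+y) pin, so the iron goes there. The red book is on the rack and the iron stands at (575,310) in the crop. Next I'll grip the plate again.

Emit:
arm_command([
  [-0.1,-0.05,0,0,0,-0.001],
  [-0.26,-0.12,0,0,0,-0.001],
  [-0.35,-0.159,0.05,0,0,-0.001],
  [-0.35,-0.159,0.15,0,0,-0.001],
  [-0.35,-0.159,0.3,0,0,-0.001],
])

```text
t: 38.58
tool_pos: [0.495, -0.397, 0.2754]
orientation: [2.219, 2.223, 0.001]
force: [-0.1, -1.0, -0.9]
opening: 0.0517
gripper_force: 0.0
```

Emit:
arm_command([
  [0,0,0,0,0,0],
  [0,0,0,0,0,0],
  [0,0,0,0,0,0],
  [0,0,0,0,0,0],
  [0,0,0,0,0,0],
])

```text
t: 39.2
tool_pos: [0.4947, -0.3979, 0.2773]
orientation: [2.219, 2.223, 0.0]
force: [-0.4, 0.9, 0.2]
opening: 0.051
gripper_force: 0.0
```

```bash
python3 -c "
from h import *
plan(.493,-.4015,.0385,0)"
```

```text
grasp now [ 0.4948 -0.398   0.1103] al 0.1 t 39.2 open 0.051 F [-0.4  0.9  0.2] 
 inc [-0.0179 -0.0087  0.3588] [0.0003 0.0002 0.0006] joint6-> -0.68
```

Emit:
arm_command([
  [-0.01,-0.005,0.07,0,0,0.002],
  [-0.018,-0.008,0.18,0,0,0.002],
  [-0.018,-0.008,0.28,0,0,0.002],
  [-0.018,-0.008,0.34,0,0,0.002],
  [-0.018,-0.008,0.359,0,0,0.002],
])

```text
t: 39.83
tool_pos: [0.4925, -0.4009, 0.2029]
orientation: [-2.225, -2.215, 0.0]
force: [-0.1, 0.4, 0.4]
opening: 0.0512
gripper_force: 0.0
```

Emit:
arm_command([
  [0,0,0,0,0,0],
  [0,0,0,0,0,0],
  [0,0,0,0,0,0],
  [0,0,0,0,0,0],
  [0,0,0,0,0,0],
], fingers=1, force=25)

```text
t: 40.45
tool_pos: [0.4931, -0.4014, 0.2052]
orientation: [2.226, 2.216, 0.0]
force: [-0.9, 0.1, 2.8]
opening: 0.0139
gripper_force: 25.0
```

```bash
python3 -c "
from h import *
plan(.659,-.0455,.165,102.65)"
```

```text
grasp now [ 0.4932 -0.4015  0.0382] al -0.26 t 40.45 open 0.0139 F [-0.9  0.1  2.8] 
 inc [ 1.783   0.822  -0.6343] [3.000e-04 0.000e+00 4.283e-01] joint6-> 1.28
```

Emit:
arm_command([
  [0,0,-0.04,0,0,0],
  [0,0,-0.15,0,0,0],
  [0,0,-0.32,0,0,0],
  [0,0,-0.5,0,0,0],
  [0,0,-0.62,0,0,0],
])

```text
t: 41.08
tool_pos: [0.4932, -0.4016, 0.3329]
orientation: [2.224, 2.214, 0.0]
force: [0.2, -0.2, -1.6]
opening: 0.0133
gripper_force: 25.0
```

```bash
python3 -c "
from h import *
plan(.659,-.0455,.165,102.65)"
```

```text
grasp now [ 0.4937 -0.4021  0.1659] al -0.26 t 41.08 open 0.0133 F [ 0.2 -0.2 -1.6] 
 inc [1.7843 0.8209 0.002 ] [1.300e-03 1.000e-04 4.283e-01] joint6-> 1.28
```

Emit:
arm_command([
  [0.08,0.04,0,0,0,0.02],
  [0.26,0.12,0,0,0,0.06],
  [0.48,0.22,0,0,0,0.11],
  [0.72,0.33,0,0,0,0.16],
  [0.95,0.44,0,0,0,0.21],
])

```text
t: 41.7
tool_pos: [0.5823, -0.2102, 0.3307]
orientation: [2.827, 1.367, 0.002]
force: [0.7, 0.4, -2.4]
opening: 0.014
gripper_force: 25.0
```

```bash
python3 -c "
from h import *
plan(.659,-.0455,.165,102.65)"
```

```text
grasp now [ 0.5826 -0.2104  0.1637] al -38.37 t 41.7 open 0.014 F [ 0.7  0.4 -2.4] 
 inc [ 0.8839 -0.2106 -0.0065] [ 0.0005 -0.0003  0.2166] joint6-> 1.28
```

Emit:
arm_command([
  [0.2,-0.05,0,0,0,0.05],
  [0.42,-0.1,0,0,0,0.1],
  [0.64,-0.15,0,0,0,0.15],
  [0.8,-0.19,0,0,0,0.19],
  [0.875,-0.208,0,0,0,0.217],
])

```text
t: 42.32
tool_pos: [0.6575, -0.0462, 0.3305]
orientation: [3.122, 0.35, 0.002]
force: [-0.7, -0.6, -1.6]
opening: 0.014
gripper_force: 25.0
```

Emit:
arm_command([
  [0,0,0,0,0,0],
  [0,0,0.05,0,0,0],
  [0,0,0.15,0,0,0],
  [0,0,0.2,0,0,0],
  [0,0,0.2,0,0,0],
])

```text
t: 42.95
tool_pos: [0.656, -0.0486, 0.2864]
orientation: [-3.121, -0.352, 0.006]
force: [-0.2, -0.1, -1.6]
opening: 0.0139
gripper_force: 25.0
```

```bash
python3 -c "
from h import *
plan(.659,-.0455,.09,102.65)"
```

```text
grasp now [ 0.6554 -0.0485  0.1194] al -77.14 t 42.95 open 0.0139 F [-0.2 -0.1 -1.6] 
 inc [ 0.0186 -0.0116  0.1468] [-0.0004  0.0011  0.0012] joint6-> 1.28
```

Emit:
arm_command([
  [0.018,-0.012,0.05,0,0,0.001],
  [0.018,-0.012,0.1,0,0,0.001],
  [0.018,-0.012,0.13,0,0,0.001],
  [0.018,-0.012,0.13,0,0,0.001],
  [0.018,-0.012,0.13,0,0,0.001],
])

```text
t: 43.58
tool_pos: [0.66, -0.0452, 0.263]
orientation: [3.122, 0.348, 0.001]
force: [0.3, -0.2, -1.4]
opening: 0.0135
gripper_force: 25.0
```

Emit:
arm_command([
  [0,0,0,0,0,0],
  [0,0,0,0,0,0],
  [0,0,0,0,0,0],
  [0,0,0,0,0,0],
  [0,0,0,0,0,0],
])

```text
t: 44.2
tool_pos: [0.6598, -0.0451, 0.2627]
orientation: [-3.122, -0.348, 0.0]
force: [0.8, 0.3, -1.9]
opening: 0.014
gripper_force: 25.0
```

```bash
python3 -c "
from h import *
plan(.659,-.0455,.0625,102.6)
c=shot('side');cv2.imwrite('pics/s7.png',cv2.resize(c['image'][170:270,240:380,::-1],None,fx=5.5,fy=5.5,interpolation=cv2.INTER_CUBIC))"
```

```text
grasp now [ 0.6598 -0.0451  0.0957] al -77.3 t 44.2 open 0.014 F [ 0.8  0.3 -1.9] 
 inc [-0.0045  0.001   0.1661] [-0.      0.      0.0006] joint6-> 1.28
```

View pics/s7.png

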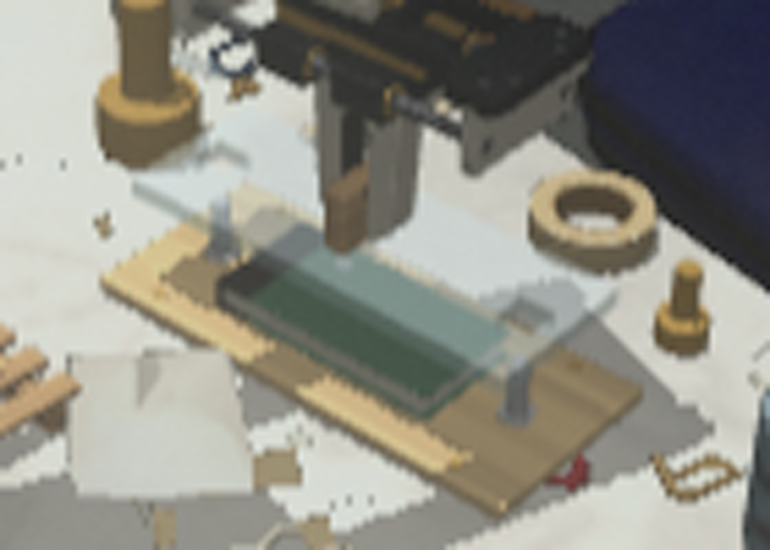

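The plate is level, with its slots at about (222,155) and (530,312) in the crop, over the pins at (222,230) and (518,385). I'll lower it and check the force.

Emit:
arm_command([
  [-0.004,0,0.04,0,0,0],
  [-0.004,0,0.08,0,0,0],
  [-0.004,0,0.12,0,0,0],
  [-0.004,0,0.145,0,0,0],
  [-0.004,0,0.155,0,0,0],
])

```text
t: 44.88
tool_pos: [0.6589, -0.0453, 0.2311]
orientation: [-3.122, -0.348, 0.001]
force: [-0.5, -0.0, -2.0]
opening: 0.0141
gripper_force: 25.0
```

Emit:
arm_command([
  [0,0,0.006,0,0,0],
  [0,0,0.011,0,0,0],
  [0,0,0.011,0,0,0],
  [0,0,0.011,0,0,0],
  [0,0,0.011,0,0,0],
])

```text
t: 45.5
tool_pos: [0.6591, -0.0453, 0.2297]
orientation: [3.122, 0.348, 0.0]
force: [0.2, -0.1, -1.9]
opening: 0.0138
gripper_force: 25.0
```

```bash
python3 -c "
from h import *
plan(.659,-.0455,.0622,102.6)"
```

```text
grasp now [ 0.6591 -0.0453  0.0627] al -77.3 t 45.5 open 0.0138 F [ 0.2 -0.1 -1.9] 
 inc [-0.0008  0.0008  0.0024] [ 0.     -0.0001  0.0006] joint6-> 1.28
```

Emit:
arm_command([
  [0,0,0.004,0,0,0],
  [0,0,0.006,0,0,0],
  [0,0,0.006,0,0,0],
  [0,0,0.006,0,0,0],
  [0,0,0.006,0,0,0],
])

```text
t: 46.12
tool_pos: [0.6592, -0.0453, 0.2292]
orientation: [3.122, 0.348, 0.001]
force: [-3.5, 0.0, 5.5]
opening: 0.0139
gripper_force: 25.0
```

Emit:
arm_command([
  [0,0,0,0,0,0],
  [0,0,0,0,0,0],
  [0,0,0,0,0,0],
  [0,0,0,0,0,0],
  [0,0,-0.1,0,0,0],
], fingers=-0.1)

```text
t: 46.75
tool_pos: [0.6581, -0.0452, 0.2468]
orientation: [-3.121, -0.347, 0.006]
force: [0.1, 0.6, -0.0]
opening: 0.0506
gripper_force: 0.0
```

Emit:
arm_command([
  [0,0,-0.25,0,0,0],
  [0,0,-0.5,0,0,-0.03],
  [-0.1,0.14,-0.6,0,0,-0.08],
  [-0.25,0.35,-0.6,0,0,-0.13],
  [-0.41,0.57,-0.6,0,0,-0.18],
])

```text
t: 47.38
tool_pos: [0.6038, -0.1754, 0.3709]
orientation: [2.895, 1.213, 0.004]
force: [-0.2, 0.3, -0.8]
opening: 0.0512
gripper_force: 0.0
```

```bash
python3 -c "
from h import *
plan(.5497,-.2998,.2,12.6)"
```

```text
grasp now [ 0.6043 -0.1756  0.2039] al -44.53 t 47.38 open 0.0512 F [-0.2  0.3 -0.8] 
 inc [-0.633   0.2433  0.0197] [ 1.000e-03  1.000e-04 -3.174e-01] joint6-> -0.72
```

Emit:
arm_command([
  [-0.15,0.06,0,0,0,-0.058],
  [-0.32,0.12,0,0,0,-0.116],
  [-0.48,0.18,0,0,0,-0.174],
  [-0.6,0.23,0,0,0,-0.23],
  [-0.633,0.243,0,0,0,-0.285],
])

```text
t: 48.0
tool_pos: [0.5485, -0.3002, 0.3703]
orientation: [2.088, 2.344, -0.0]
force: [-0.3, 0.0, -0.1]
opening: 0.0512
gripper_force: 0.0
```

Emit:
arm_command([
  [0,0,0.05,0,0,-0.02],
  [0,0,0.15,0,0,-0.032],
  [0,0,0.25,0,0,-0.032],
  [0,0,0.25,0,0,-0.032],
  [0,0,0.25,0,0,-0.032],
])

```text
t: 48.62
tool_pos: [0.5494, -0.2986, 0.3191]
orientation: [1.974, 2.443, 0.0]
force: [0.8, -0.8, -0.8]
opening: 0.0511
gripper_force: 0.0
```

```bash
python3 -c "
from h import *
plan(.5497,-.2998,.0645,12.6)"
```

```text
grasp now [ 0.5495 -0.2986  0.1521] al 12.14 t 48.62 open 0.0511 F [ 0.8 -0.8 -0.8] 
 inc [-0.0062  0.      0.438 ] [ 0.0001  0.0001 -0.0026] joint6-> -0.72
```

Emit:
arm_command([
  [-0.006,0,0.09,0,0,-0.002],
  [-0.006,0,0.21,0,0,-0.002],
  [-0.006,0,0.33,0,0,-0.002],
  [-0.006,0,0.41,0,0,-0.002],
  [-0.006,0,0.436,0,0,-0.002],
])

```text
t: 49.25
tool_pos: [0.5491, -0.2994, 0.2296]
orientation: [-1.965, -2.449, 0.0]
force: [0.7, -0.5, -0.5]
opening: 0.0512
gripper_force: 0.0
```

Emit:
arm_command([
  [0,0,0,0,0,0],
  [0,0,0,0,0,0],
  [0,0,0,0,0,0],
  [0,0,0,0,0,0],
  [0,0,0,0,0,0],
], fingers=1, force=30)

```text
t: 49.88
tool_pos: [0.5499, -0.2998, 0.2319]
orientation: [1.965, 2.449, 0.001]
force: [1.5, 1.1, 3.4]
opening: 0.0196
gripper_force: 30.0
```

```bash
python3 -c "
from h import *
plan(.649,-.0005,.195,12.6)"
```

```text
grasp now [ 0.5501 -0.2999  0.0649] al 12.53 t 49.88 open 0.0196 F [1.5 1.1 3.4] 
 inc [ 1.3529  0.8093 -0.6508] [ 0.0004  0.0003 -0.0004] joint6-> -0.22
```

Emit:
arm_command([
  [0,0,-0.05,0,0,0],
  [0,0,-0.17,0,0,0],
  [0,0,-0.35,0,0,0],
  [0,0,-0.53,0,0,0],
  [0,0,-0.65,0,0,0],
])

```text
t: 50.5
tool_pos: [0.5493, -0.2997, 0.3628]
orientation: [1.966, 2.45, -0.0]
force: [0.3, 0.1, -5.8]
opening: 0.0193
gripper_force: 30.0
```

```bash
python3 -c "
from h import *
plan(.649,-.0005,.195,12.6)"
```

```text
grasp now [ 0.5493 -0.2997  0.1958] al 12.52 t 50.5 open 0.0193 F [ 0.3  0.1 -5.8] 
 inc [1.3521 0.8109 0.0035] [ 0.      0.0001 -0.0004] joint6-> -0.22
```

Emit:
arm_command([
  [0.1,0.06,0,0,0,0],
  [0.3,0.18,0,0,0,0],
  [0.53,0.32,0,0,0,0],
  [0.76,0.46,0,0,0,0],
  [0.97,0.58,0,0,0,0],
])

```text
t: 51.12
tool_pos: [0.6203, -0.0821, 0.359]
orientation: [-1.963, -2.449, 0.002]
force: [-0.1, -0.7, -4.8]
opening: 0.0195
gripper_force: 30.0
```

Emit:
arm_command([
  [0.2,0.12,0,0,0,0],
  [0.32,0.19,0,0,0,0],
  [0.382,0.231,0,0,0,0],
  [0.382,0.231,0.1,0,0,0],
  [0.382,0.231,0.2,0,0,0],
])

```text
t: 51.75
tool_pos: [0.6486, -0.0015, 0.3187]
orientation: [-1.966, -2.449, 0.002]
force: [-0.0, 0.1, -6.4]
opening: 0.0193
gripper_force: 30.0
```

Emit:
arm_command([
  [0,0,0.08,0,0,0],
  [0,0,0.15,0,0,0],
  [0,0,0.19,0,0,0],
  [0,0,0.2,0,0,0],
  [0,0,0.2,0,0,0],
])

```text
t: 52.38
tool_pos: [0.6494, -0.0006, 0.2817]
orientation: [1.965, 2.45, 0.001]
force: [-0.4, 0.3, -4.8]
opening: 0.0192
gripper_force: 30.0
```

```bash
python3 -c "
from h import *
plan(.649,-.0005,.0989,12.6)"
```

```text
grasp now [ 6.496e-01 -6.000e-04  1.147e-01] al 12.52 t 52.38 open 0.0192 F [-0.4  0.3 -4.8] 
 inc [ 0.001 -0.002  0.079] [ 0.0003  0.0001 -0.0004] joint6-> -0.22
```

Emit:
arm_command([
  [0,-0.002,0.03,0,0,0],
  [0,-0.002,0.055,0,0,0],
  [0,-0.002,0.07,0,0,0],
  [0,-0.002,0.078,0,0,0],
  [0,-0.002,0.081,0,0,0],
])

```text
t: 53.0
tool_pos: [0.6488, -0.0006, 0.2659]
orientation: [1.966, 2.45, 0.0]
force: [-6.0, 0.5, 6.2]
opening: 0.0195
gripper_force: 30.0
```

Emit:
arm_command([
  [0,0,0.002,0,0,0],
  [0,0,0.003,0,0,0],
  [0,0,0.003,0,0,0],
  [0,0,0.003,0,0,0],
  [0,0,0.003,0,0,0],
])

```text
t: 53.62
tool_pos: [0.6488, -0.0006, 0.2659]
orientation: [1.966, 2.45, 0.0]
force: [-7.5, 0.3, 7.3]
opening: 0.0199
gripper_force: 30.0
```

Emit:
arm_command([
  [0,0,0,0,0,0],
  [0,0,0,0,0,0],
  [0,0,0,0,0,0],
  [0,0,0,0,0,0],
  [0,0,-0.1,0,0,0],
], fingers=-0.1)

```text
t: 54.25
tool_pos: [0.6479, -0.0006, 0.2828]
orientation: [-1.964, -2.448, 0.004]
force: [-0.3, 0.1, 0.0]
opening: 0.0509
gripper_force: 0.0
```

Emit:
arm_command([
  [0,0,-0.25,0,0,0],
  [0,0,-0.45,0,0,0],
  [-0.15,-0.17,-0.45,0,0,0],
  [-0.36,-0.39,-0.45,0,0,0],
  [-0.57,-0.62,-0.45,0,0,0],
])

```text
t: 54.88
tool_pos: [0.5516, -0.1398, 0.3763]
orientation: [1.963, 2.45, 0.001]
force: [0.8, -0.6, 0.3]
opening: 0.0515
gripper_force: 0.0
```

Emit:
arm_command([
  [-0.2,-0.22,0,0,0,0],
  [-0.4,-0.43,0,0,0,0],
  [-0.58,-0.62,0,0,0,0],
  [-0.66,-0.72,0,0,0,0],
  [-0.66,-0.72,0.1,0,0,0],
])

```text
t: 55.5
tool_pos: [0.4401, -0.3009, 0.3573]
orientation: [1.966, 2.443, -0.0]
force: [1.0, 0.8, 0.9]
opening: 0.0508
gripper_force: 0.0
```

```bash
python3 -c "
from h import *
plan(.4405,-.3003,.12,12.6)"
```

```text
grasp now [ 0.4409 -0.3015  0.1903] al 12.35 t 55.5 open 0.0508 F [1.  0.8 0.9] 
 inc [0.004  0.0011 0.3515] [ 0.0011  0.0015 -0.0014] joint6-> -0.82
```

Emit:
arm_command([
  [0.004,0,0.12,0,0,-0.001],
  [0.004,0,0.32,0,0,-0.001],
  [0.004,0,0.51,0,0,-0.001],
  [0.004,0,0.63,0,0,-0.001],
  [0.004,0,0.67,0,0,-0.001],
])

```text
t: 56.12
tool_pos: [0.4401, -0.2966, 0.2183]
orientation: [-1.959, -2.452, -0.001]
force: [0.5, -0.4, -1.0]
opening: 0.0508
gripper_force: 0.0
```

Emit:
arm_command([
  [0,0,0,0,0,0],
  [0,0,0,0,0,0],
  [0,0,0,0,0,0],
  [0,0,0,0,0,0],
  [0,0,0,0,0,0],
], fingers=1, force=25)

```text
t: 56.75
tool_pos: [0.4407, -0.2985, 0.2213]
orientation: [1.961, 2.452, -0.0]
force: [0.1, 1.2, 7.3]
opening: 0.0195
gripper_force: 25.0
```

```bash
python3 -c "
from h import *
plan(.669,-.0903,.195,12.6)"
```

```text
grasp now [ 0.4409 -0.2986  0.0543] al 12.7 t 56.75 open 0.0195 F [0.1 1.2 7.3] 
 inc [ 0.7635  1.3433 -0.7032] [0.0003 0.0004 0.0005] joint6-> -0.35
```

Emit:
arm_command([
  [0,0,-0.05,0,0,0],
  [0,0,-0.17,0,0,0],
  [0,0,-0.35,0,0,0],
  [0,0,-0.53,0,0,0],
  [0,0,-0.65,0,0,0],
])

```text
t: 57.38
tool_pos: [0.4403, -0.2982, 0.3523]
orientation: [1.961, 2.453, -0.0]
force: [0.4, -0.3, -2.7]
opening: 0.0192
gripper_force: 25.0
```

```bash
python3 -c "
from h import *
plan(.669,-.0903,.195,12.6)"
```

```text
grasp now [ 0.4405 -0.2983  0.1853] al 12.7 t 57.38 open 0.0192 F [ 0.4 -0.3 -2.7] 
 inc [ 0.7624  1.344  -0.048 ] [0.0002 0.0003 0.0006] joint6-> -0.35
```

Emit:
arm_command([
  [0.06,0.1,0,0,0,0],
  [0.17,0.3,0,0,0,0],
  [0.3,0.52,0,0,0,0],
  [0.43,0.75,0,0,0,0],
  [0.55,0.96,0,0,0,0],
])

```text
t: 58.0
tool_pos: [0.6043, -0.1471, 0.3502]
orientation: [-1.961, -2.453, 0.0]
force: [1.1, -0.5, -2.3]
opening: 0.0196
gripper_force: 25.0
```

Emit:
arm_command([
  [0.12,0.2,0,0,0,0],
  [0.19,0.33,0,0,0,0],
  [0.22,0.384,0,0,0,0],
  [0.22,0.384,0.1,0,0,0],
  [0.22,0.384,0.2,0,0,0],
])

```text
t: 58.62
tool_pos: [0.6677, -0.0897, 0.3083]
orientation: [-1.962, -2.452, 0.002]
force: [0.2, -0.0, -2.1]
opening: 0.0196
gripper_force: 25.0
```

Emit:
arm_command([
  [0,0,0.08,0,0,0],
  [0,0,0.15,0,0,0],
  [0,0,0.19,0,0,0],
  [0,0,0.2,0,0,0],
  [0,0,0.2,0,0,0],
])

```text
t: 59.25
tool_pos: [0.6689, -0.0888, 0.2709]
orientation: [1.962, 2.453, 0.001]
force: [1.2, -0.0, -2.6]
opening: 0.0193
gripper_force: 25.0
```

```bash
python3 -c "
from h import *
plan(.6687,-.0888,.0883,12.6)"
```

```text
grasp now [ 0.669  -0.0888  0.1039] al 12.7 t 59.25 open 0.0193 F [ 1.2 -0.  -2.6] 
 inc [ 0.0003 -0.0011  0.0779] [0.0002 0.0001 0.0006] joint6-> -0.35
```

Emit:
arm_command([
  [0,-0.001,0.03,0,0,0],
  [0,-0.001,0.055,0,0,0],
  [0,-0.001,0.07,0,0,0],
  [0,-0.001,0.077,0,0,0],
  [0,-0.001,0.08,0,0,0],
])

```text
t: 59.88
tool_pos: [0.6685, -0.0888, 0.2554]
orientation: [1.962, 2.454, -0.0]
force: [-5.1, 0.4, 7.2]
opening: 0.0195
gripper_force: 25.0
```

Emit:
arm_command([
  [0,0,0,0,0,0],
  [0,0,0,0,0,0],
  [0,0,0,0,0,0],
  [0,0,0,0,0,0],
  [0,0,-0.1,0,0,0],
], fingers=-0.1)

```text
t: 60.5
tool_pos: [0.6676, -0.0887, 0.2727]
orientation: [-1.96, -2.451, 0.003]
force: [-0.7, 0.5, -0.5]
opening: 0.051
gripper_force: 0.0
```

Emit:
arm_command([
  [0,0,-0.25,0,0,0],
  [0,0,-0.5,0,0,0],
  [-0.15,-0.2,-0.6,0,0,0],
  [-0.4,-0.5,-0.6,0,0,0],
  [-0.7,-0.8,-0.6,0,0,0],
])

```text
t: 61.12
tool_pos: [0.5629, -0.2297, 0.397]
orientation: [1.959, 2.452, 0.001]
force: [0.9, -1.4, 0.6]
opening: 0.0512
gripper_force: 0.0
```

Emit:
arm_command([
  [-0.2,-0.2,0,0,0,0],
  [-0.4,-0.4,0,0,0,0],
  [-0.5,-0.5,0,0,0,0],
  [-0.5,-0.5,0,0,0,0],
  [-0.5,-0.5,0,0,0,0],
])

```text
t: 61.75
tool_pos: [0.4887, -0.3479, 0.3954]
orientation: [1.961, 2.453, 0.001]
force: [0.2, 0.4, -0.8]
opening: 0.0513
gripper_force: 0.0
```

```bash
python3 -c "
from h import *
a=shot('top');b=shot('side')
A=cv2.resize(a['image'][140:290,210:350],None,fx=4,fy=4,interpolation=cv2.INTER_CUBIC)
B=cv2.resize(b['image'][170:270,250:370],None,fx=2,fy=2,interpolation=cv2.INTER_CUBIC)
o=np.zeros((600,800,3),np.uint8);o[:,:560]=A;o[:200,560:]=B
cv2.imwrite('pics/fin.png',o[:,:,::-1])"
```

```text
(no output)
```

View pics/fin.png

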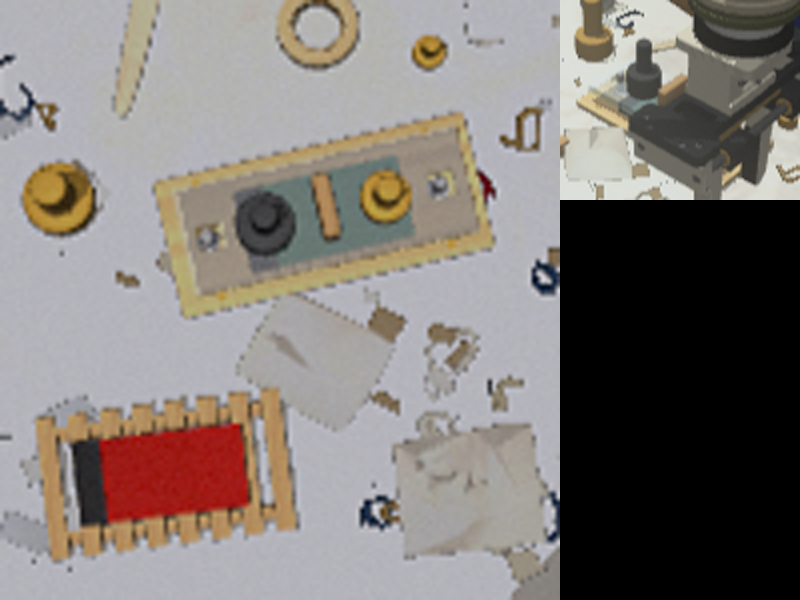

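The final view shows the plate seated over both pins at (210,237) and (440,186) in the picture. The iron at (265,222) is over the spine end, the brass is at (386,194), and the red book is on the rack. I'll run one numeric check, then hand in.

```bash
python3 -c "
from h import *
a=shot('top');I=a['image'];h=cv2.cvtColor(I,cv2.COLOR_RGB2HSV);i=I.astype(int)
def rect(m,z,n):
    M=np.zeros(m.shape,np.uint8);M[232:285,210:290]=m[232:285,210:290]*255
    M=cv2.morphologyEx(M,cv2.MORPH_OPEN,np.ones((3,3)));M=cv2.morphologyEx(M,cv2.MORPH_CLOSE,np.ones((7,7)))
    c=max(cv2.findContours(M,0,cv2.CHAIN_APPROX_NONE)[0],key=cv2.contourArea)
    print(n,cv2.minAreaRect(np.array([ray(a,u,v,z)[:2] for u,v in c[:,0]],np.float32)))
red=((h[...,1]>150)&((h[...,0]<6)|(h[...,0]>172)))|(i.max(2)<70)
rect(red,.036,'book');rect(red|((h[...,0]>8)&(h[...,0]<35)&(h[...,1]>60)),.02,'rack')"
```

```text
book ((0.45894500613212585, 0.08081576228141785), (0.062167804688215256, 0.12848864495754242), 5.949526309967041)
rack ((0.4594123959541321, 0.07776597142219543), (0.10893310606479645, 0.1892111748456955), 6.740313529968262)
```

The red book is within 3 mm and 1° of the rack's middle. I'm handing in.

```bash
python3 -c "
from plant import *
print(close_job())"
```

```text
the job is handed in; nothing more can be done
None
```

The changeover is done and handed in at about 62 s of the 144 s: red book flat on the middle of the rack (about 3 mm off centre), green book centred in the press (within about 1.5 mm) under the plate, iron weight standing at its spine end and brass at the other, mug and paste pot not touched.

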